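# Load the tin carousel at the finishing bench

## Robot

A 7-joint arm with a two-finger parallel gripper is mounted at the origin on the work surface. World frame = base frame: x ahead of the robot, y to its left, z up, the work surface at z = 0. Lengths are in m, angles in rad, forces in N, time in s.
With the tool pointing down it reaches from about 0.425 to 0.975 m from the base axis. Payload 16.7 kg.
Tool frame: the origin (TCP) lies on the mounting face of the last link; the fingertips stand 173 mm ahead of it and the grasp point (between the pads) lies 155 mm ahead of it; z points along the fingers, y is the direction in which the jaws open and shut (so a half turn about z gives the same grasp; the last joint's range is limited). The gripper opens to 85 mm and grips with 20 to 120 N. Pads are 22 mm wide; open, the fingers measure 114 mm over their backs; the gripper's body (76 mm by 85 mm) begins 54 mm behind the grasp point. The pads swing forward as they close: fully open they stand 13 mm farther back than shut.
Start: joints at [0.956, 0.426, 0.074, 1.606, -0.034, 1.111, -0.067], TCP at [0.303, -0.603, 0.405] pointing down, gripper open.
Joint ranges: [-2.85, 2.85], [-0.5, 2.14], [-1.23, 1.37], [0.21, 2.46], [-1.02, 4.16], [0.16, 2.05], [-2.73, 2.73]. Speed limits (rad/s): [1.89, 1.89, 2.39, 2.39, 3.01, 3.01, 3.01].

## Interface

Orientations are given as a rotation vector (axis times angle).
In Python, from workcell import bot gives the robot as it stands.
- The arm moves only by the shell command python3 -m creep 'ROWS' [OPENING]. ROWS is JSON, a list of rows, each an object of numbers: "dx", "dy", "dz": the shift along the tool's x, y, z in m; "wx", "wy", "wz": the turn, a rotation vector about the tool's x, y, z in rad. A call has 1 to 20 rows; each row shifts and turns the pose as measured when the row begins, along the tool's axes as they then stand; what a row does not reach is not made up. A row lasts 1/12 s, in which the tool goes at most 41.7 mm and 7.16 degrees, less where a joint would pass 70% of its speed; a pose out of reach is approached as far as the arm can. A call with a gripper value outside its range is refused whole. OPENING is the gripper's target within -1 to 1 (shut at 1, half-way at 0, fully open at -1), set as the call begins (- or left out, the last holds). The fingers move at their own pace and stop on an object; the grip force is fixed at half the most. Time passes only in rows, so rows that do not move let the fingers close. It gives the time, the measured TCP pose, the force and the opening at its end, in the units of the state.
- bot.state(): the state, without advancing time (a new reading comes with each control period).
- bot.camera(name): name is "scene" or "top"; returns a dict with "color" (384x512x3 uint8, red, green, blue), "range_z" (384x512 float32, m along the optical axis (not along the pixel's ray), 0 where there is no reading), "mtx" (3x3 intrinsics, pixels), "k1" (the pictures are not rectified: a ray, as slopes to the right and down, at radius r is drawn at 1 + k1 r^2 times it, then the intrinsics apply), "R" (3x3) and "t" (3): a world point X has camera coordinates R X + t. Camera axes: x right, y down, z forward; pixel columns grow to the right and rows downward; lengths in m; the calibration is good to about 2 mm. A picture is of the moment at which its call begins.
- bot.hand_in(): hands the job in, once; it reports no verdict.
The state is a dict: "time_s": time; "q": joint angles; "qd": joint speeds; "tau": joint torques, N m; "eef_pos": TCP position; "orientation": TCP orientation; "ft_force": force on the tool from outside, world axes, zero at the start; "moment": the same for the moment, N m; "gripper_width": finger opening in m.
Only numpy, scipy, OpenCV 4.12 (cv2) and the standard library are available. Lean on these libraries where they do the work, as an engineer would, in place of code of your own. Each camera call takes 0.05 s, during which the arm holds its last target.

## Task

Turn the round tin carousel the shorter way round until its one empty place lines up with the fixed pointer on its base. Then set the loose steel tin upright on the round pad of that empty place, lowering it gently without dropping or tipping it, and let go with the carousel still lined up. Leave everything else on the bench where it is.

Things in the scene. Friction and masses are not known exactly. Their poses are not given: they have to be found in the camera images.
- carousel (a joint): Angle of the endless carousel (no stops), an aluminium disc of 296 mm diameter, top face 28 mm above the bench. In rad, growing counter-clockwise seen from above; 0 and every multiple of 2 pi put the empty place exactly at the pointer. Starts between 0.7 and 5.58. Light friction (0.12 N m): it stays where it is left.
- carousel_base: Fixed dark steel base under the disc; origin on the turning axis at bench height. The disc has five places 72 degrees apart at 110 mm radius: four carry a steel tin that cannot be removed (56 mm diameter, top 111 mm above the bench), one is empty. Low radial fences (top 50 mm above the bench, 63 to 143 mm from the axis) stand midway between places.
- grip (a point): Point to grip the carousel's central black bar knob: on the turning axis, 104 mm above the bench. The bar is 58 mm long, 16 mm thick and reaches from 76 to 122 mm above the bench; below it is a stem of 22 mm diameter. The long direction of the bar lies along the line from the axis to the empty place.
- bay (a point): Top centre of the black rubber pad (74 mm diameter) of the empty place, 31 mm above the bench; it turns with the carousel, 110 mm from the axis. Its x axis points from the pad to the turning axis, z up.
- pointer (a point): Tip of the fixed dark steel arrow (80 mm long, 57 mm wide) on the carousel's base, 155 mm from the turning axis and 39 mm above the bench, just outside the disc's rim; the arrow and its bracket reach out to 235 mm from the axis. Its x axis points from the tip to the turning axis, z up. Bench-fixed; its direction differs between starts.
- tin: The loose tin to be loaded: plain steel, closed, 56 mm diameter, 80 mm tall, 0.2 to 0.4 kg, standing upright on the bench; origin at the centre of its underside, z up. Same shape as the tins on the carousel.
- tape: Bystander: roll of paper tape lying flat, 104 mm diameter, 48 mm tall; origin at the centre of its underside.
- cup: Bystander: white open plastic cup, 72 mm rim diameter, 85 mm tall; origin at the centre of its underside.
- can_a: Bystander: tall spray can, 66 mm diameter, 195 mm tall; origin at the centre of its underside.
- can_b: Bystander: second tall spray can of the same size; origin at the centre of its underside.
- sign: Bystander: wooden sign board lying flat, 300 x 85 x 18 mm; origin at the centre of its underside, x along its length.
- brush: Bystander: flat paint brush lying on the bench; its own x axis runs along it, from handle to bristles.
Mind the look-alikes: they are no part of the job. What is shaped like the tin but green, pink or purple is not meant.

How it is judged:
By the outcome, as a careful person would: the job done as asked, in the order asked, and still so for the second after the job is handed in, with the robot touching nothing.
It also fails if it takes over 72 s, if anything falls off the work surface, if the arm or the gripper's body presses on something with over 40 N, if the wrist force passes 120 N, or if a joint passes its speed limit or range.

## Working session

There is one attempt and no reset: what is moved stays moved. The work goes in short steps, Python scripts to look and compute and a shell command to move; the robot and the scene stay as the last step left them, time stands still between calls to the robot, and variables do not carry over. Pictures are saved under pics/ and viewed, and the job is handed in when it is done.

```bash
mkdir -p pics; ls; cat > h.py <<'E'
import numpy as np, cv2
from workcell import bot
def grab(n):
    c=bot.camera(n); np.savez(f'{n}.npz',**{k:np.asarray(v) for k,v in c.items()}); return c
def load(n): return np.load(f'{n}.npz')
def ray(c,uv):
    K=np.array(c['mtx']);k1=float(c['k1'])
    x,y=(uv[0]-K[0,2])/K[0,0],(uv[1]-K[1,2])/K[1,1]
    d=np.array([x,y]);s=d.copy()
    for _ in range(20): s=d/(1+k1*(s@s))
    R=np.array(c['R']);t=np.array(c['t'])
    return -R.T@t, R.T@np.array([s[0],s[1],1.])
def onz(c,uv,z):
    o,v=ray(c,uv); return o+v*(z-o[2])/v[2]
def cloud(c):
    K=np.array(c['mtx']);k1=float(c['k1'])
    h,w=c['range_z'].shape
    u,v=np.meshgrid(np.arange(w),np.arange(h))
    d=np.stack([(u-K[0,2])/K[0,0],(v-K[1,2])/K[1,1]],-1);s=d.copy()
    for _ in range(20): s=d/(1+k1*(s**2).sum(-1,keepdims=True))
    z=c['range_z'][...,None]
    P=np.concatenate([s*z,z],-1)
    X=(P-np.array(c['t']))@np.array(c['R']); X[c['range_z']<=0]=np.nan
    return X
def proj(c,X):
    K=np.array(c['mtx']);p=np.array(c['R'])@X+np.array(c['t']);s=p[:2]/p[2]
    s=s*(1+float(c['k1'])*(s@s)); return s*[K[0,0],K[1,1]]+[K[0,2],K[1,2]]
E
python3 - <<'E'
from h import *
for n in('scene','top'):
    c=grab(n); cv2.imwrite(f'pics/{n}0.png',cv2.resize(c['color'][:,:,::-1],(800,600),interpolation=cv2.INTER_CUBIC))
    print(n,c['k1'],-np.array(c['R']).T@c['t'])
print(bot.state())
E
```

```text
pics
scene -0.13936171317538307 [0.97488147 0.77111858 1.28227064]
top -0.16279165518953428 [0.38307364 0.052636   1.54252438]
{'time_s': 0.1, 'q': array([ 0.95548779,  0.42666098,  0.07382612,  1.60654786, -0.0340763 ,
        1.1108085 , -0.06708497]), 'qd': array([-4.92107269e-04, -8.92710533e-04,  2.45207192e-05, -1.01455802e-03,
       -1.11009073e-03,  1.54625589e-03,  2.26681597e-04]), 'tau': array([ 8.85197078e-03, -9.51547050e+01,  3.77232268e+00, -4.64406109e+01,
        1.98034022e-02,  6.52401810e-03,  9.79282004e-05]), 'eef_pos': array([ 0.30309472, -0.60293069,  0.40408323]), 'orientation': array([-3.05568318e+00, -7.24864853e-01,  5.61055831e-04]), 'ft_force': array([-0.57788315, -0.038992  ,  0.30137069]), 'moment': array([-0.01929336,  0.06151126,  0.02836664]), 'gripper_width': 0.08556476393370506}
```

View pics/scene0.png

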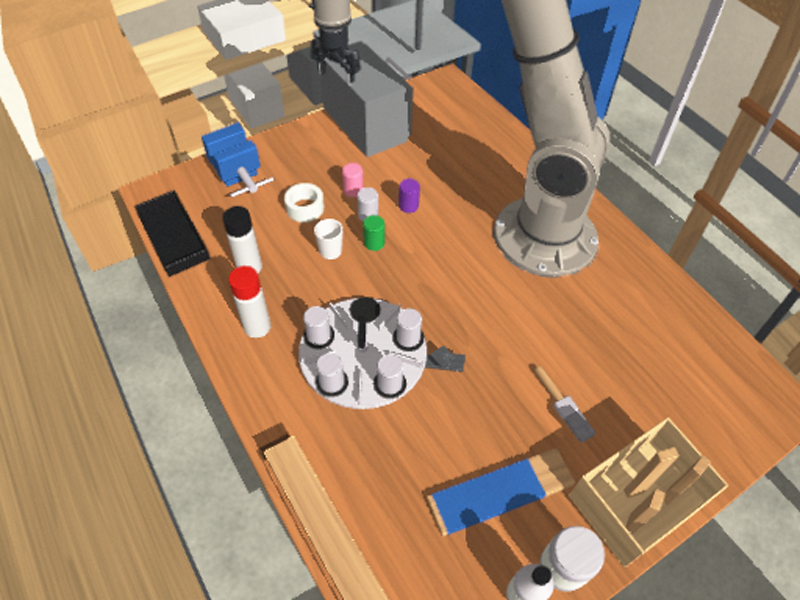

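View pics/top0.png

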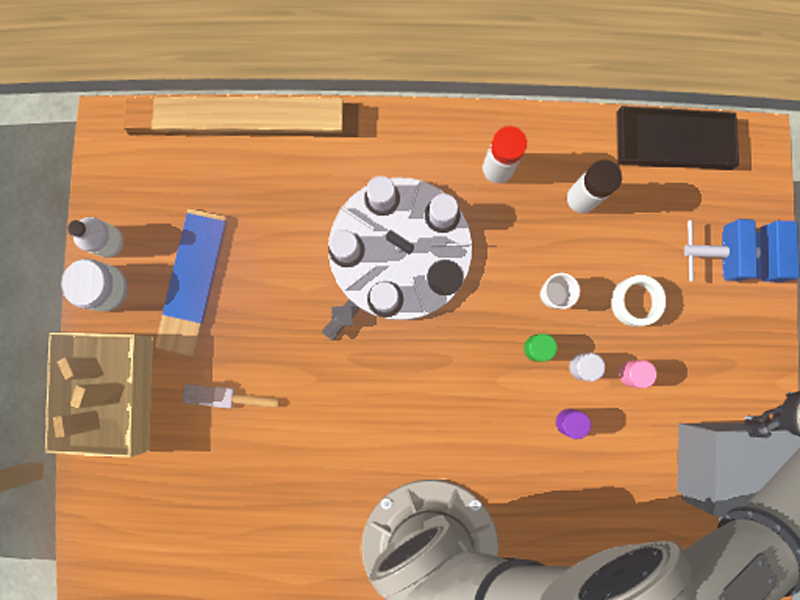

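The scene view shows the loose steel tin at about (368,203), with pink at (352,180), purple at (409,195) and green at (374,232). In the top view (800x600) the carousel is centred near (400,247), the empty black pad is at (445,278) and the pointer at (340,318).

Candidates for "the tin" in the top view:
- Bare steel at (588,367).
- Green (541,347), pink (640,373) and purple (574,424), which are excluded by colour.
- The four tins on the carousel, which are fixed.

I choose (588,367).

```bash
python3 - <<'E'
from h import *
c=load('top');im=c['color'];s=.64
cv2.imwrite('pics/crop_tin.png',cv2.resize(im[200:290,320:450,::-1],None,fx=6,fy=6,interpolation=cv2.INTER_CUBIC))
cv2.imwrite('pics/crop_car.png',cv2.resize(im[105:225,195:315,::-1],None,fx=5,fy=5,interpolation=cv2.INTER_CUBIC))
for n in('top','scene'):
    c=load(n);X=cloud(c);z=X[...,2]
    np.save(n+'_X.npy',X)
    # tops at tin heights by depth
    for nm,lo,hi in(('tins80',.072,.09),('car111',.103,.117)):
        m=((z>lo)&(z<hi)).astype(np.uint8)
        k,l,st,ce=cv2.connectedComponentsWithStats(m)
        for i in range(1,k):
            if st[i,4]<40: continue
            P=X[l==i]; (ec,r)=cv2.minEnclosingCircle(P[:,:2].astype(np.float32))
            print(n,nm,ce[i].round(1),st[i,4],'med',np.median(P,0).round(4),'enc',np.round(ec,4),round(r,4),c['color'][l==i].mean(0).round())
E
```

```text
top tins80 [ 66.9 152.9] 48 med [0.6094 0.6712 0.0805] enc [0.6166 0.6889] 0.033 [140. 136. 133.]
top tins80 [468.7 159.1] 71 med [ 0.6196 -0.61    0.0819] enc [ 0.6191 -0.6126] 0.0577 [ 74. 115. 194.]
top tins80 [494.2 163.4] 98 med [ 0.6074 -0.6961  0.0805] enc [ 0.619  -0.7193] 0.0643 [ 70. 109. 180.]
top tins80 [359.9 185.4] 121 med [ 0.5276 -0.2568  0.083 ] enc [ 0.5262 -0.2492] 0.0357 [244. 241. 238.]
top tins80 [ 68.6 189.2] 46 med [0.495  0.6564 0.0812] enc [0.4971 0.669 ] 0.0347 [138. 136. 133.]
top tins80 [347.3 222. ] 240 med [ 0.4131 -0.2141  0.0796] enc [ 0.413 -0.216] 0.0283 [ 79. 191.  86.]
top tins80 [ 35.3 239.2] 127 med [0.3316 0.7646 0.0816] enc [0.3299 0.7644] 0.081 [139. 118.  91.]
top tins80 [ 87.5 253.9] 162 med [0.2961 0.589  0.081 ] enc [0.299  0.5889] 0.1201 [137. 113.  81.]
top tins80 [377.9 234.7] 247 med [ 0.3745 -0.3102  0.0789] enc [ 0.3741 -0.3111] 0.0292 [227. 221. 228.]
top tins80 [411.1 238.9] 239 med [ 0.3631 -0.4168  0.0791] enc [ 0.3634 -0.418 ] 0.0286 [251. 165. 206.]
top tins80 [368.7 271.4] 252 med [ 0.2628 -0.2836  0.0791] enc [ 0.2614 -0.283
[... 4706 characters left out ...]
 [261.5 203.8] 171 med [0.5099 0.1038 0.1111] enc [0.5092 0.1023] 0.0285 [213. 204. 208.]
scene car111 [210.3 233.1] 202 med [0.718  0.1173 0.1108] enc [0.718  0.1142] 0.0288 [213. 204. 209.]
scene car111 [249.2 234.2] 200 med [0.6095 0.1857 0.1104] enc [0.6095 0.1844] 0.0284 [213. 205. 210.]
scene car111 [417.6 310.4] 503 med [0.3195 0.6795 0.1096] enc [0.2998 0.6806] 0.1482 [209. 178. 126.]
scene car111 [ 64.6 327.3] 81 med [1.2489 0.184  0.1101] enc [1.2504 0.1738] 0.1055 [176. 142.  97.]
scene car111 [363.6 359.4] 171 med [0.5532 0.7069 0.1109] enc [0.5218 0.7008] 0.0499 [178. 171. 174.]
scene car111 [339.4 375. ] 152 med [0.6386 0.7042 0.111 ] enc [0.62   0.6995] 0.0353 [183. 177. 177.]
```

```bash
ls pics
```

```text
crop_car.png
crop_tin.png
scene0.png
top0.png
```

View pics/crop_tin.png

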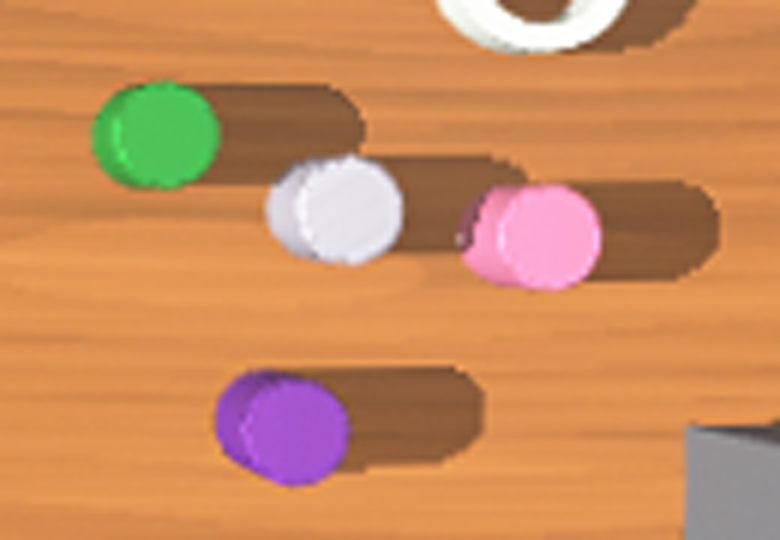

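View pics/crop_car.png

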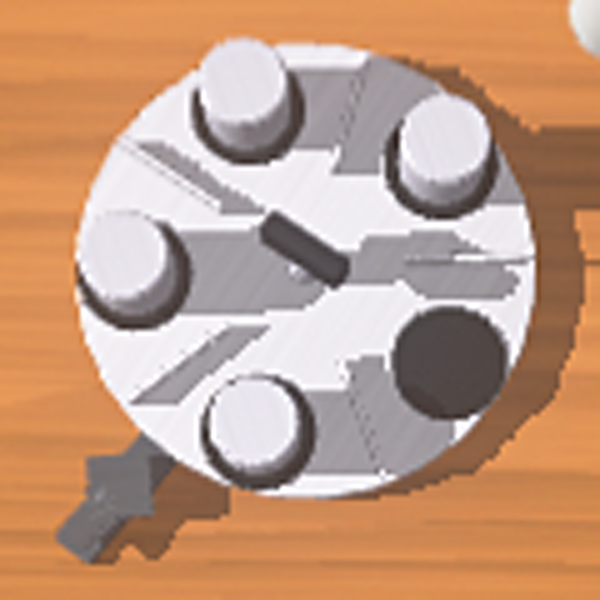

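```bash
cat > car.py <<'E'
from h import *
from scipy.optimize import least_squares
def tins(n):
    c=load(n);X=cloud(c);z=X[...,2];col=c['color'].astype(int)
    m=((z>.100)&(z<.120)&(np.hypot(X[...,0]-.61,X[...,1]-.084)<.15)&(col.min(-1)>120)).astype(np.uint8)
    k,l,st,ce=cv2.connectedComponentsWithStats(m)
    return np.array([cv2.minEnclosingCircle(X[l==i][:,:2].astype(np.float32))[0] for i in range(1,k) if st[i,4]>80])
def fit(n,a0):
    T=tins(n)
    def model(p): 
        a=p[2]+np.arange(1,5)*2*np.pi/5
        return np.c_[p[0]+.11*np.cos(a),p[1]+.11*np.sin(a)]
    def f(p):
        d=np.linalg.norm(T[:,None]-model(p)[None],axis=-1)
        j=d.argmin(1); return (T-model(p)[j]).ravel()
    r=least_squares(f,[.61,.084,a0]); return r.x,len(T),np.abs(r.fun).max()
def pointer(n,cen):
    c=load(n);X=cloud(c);col=c['color'].astype(int)
    r=np.hypot(X[...,0]-cen[0],X[...,1]-cen[1])
    m=(r>.15)&(r<.24)&(X[...,2]>.030)&(X[...,2]<.046)&(col.max(-1)<110)
    P=X[m][:,:2]-cen[:2]
    q=P.mean(0); a=np.arctan2(q[1],q[0])
    # axis via minAreaRect / symmetric extents
    e=np.array([-np.sin(a),np.cos(a)]);l=P@e
    rr=np.hypot(*P.T); t=P[rr<np.sort(rr)[4]+1e-9].mean(0)
    return a,np.arctan2((l.min()+l.max())/2,P@(q/np.linalg.norm(q))@np.ones(len(P))/len(P))+a,np.arctan2(t[1],t[0]),rr.min(),len(P),m
E
python3 - <<'E'
from car import *
for n in('top','scene'):
    p,k,e=fit(n,-2.1); print(n,p,k,e)
    r=pointer(n,p);print(r[:-1])
    im=load(n)['color'].copy(); im[r[-1]]=[255,0,0]
    y,x=np.argwhere(r[-1]).mean(0).astype(int)
    cv2.imwrite(f'pics/ptr_{n}.png',cv2.resize(np.hstack([load(n)['color'][y-30:y+30,x-40:x+40],im[y-30:y+30,x-40:x+40]])[:,:,::-1],None,fx=5,fy=5,interpolation=cv2.INTER_NEAREST))
E
```

```text
top [ 0.61263867  0.07329952 -2.14244946] 4 0.000692349598237274
(np.float64(2.5165790323513613), np.float64(2.514745222064426), np.float64(2.520211542187544), np.float64(0.15802423086118683), 6)
scene [ 0.61500336  0.07482133 -2.14305635] 4 0.000630457255655692
(np.float64(2.4669851098156594), np.float64(2.4616667791307343), np.float64(2.4811090396326403), np.float64(0.1558300010738158), 152)
```

The crop confirms a plain steel tin at (350,210), with green to its left and pink to its right. In the carousel crop the pad is at (450,362), the bar runs from (270,225) to (340,275), and the arrow runs from (75,545) toward a tip near (160,440). The pointer mask needs fixing.

```bash
python3 - <<'E'
from h import *
for n,cen in(('top',(.6126,.0733)),('scene',(.615,.0748))):
    c=load(n);X=cloud(c);col=c['color']
    hsv=cv2.cvtColor(col,cv2.COLOR_RGB2HSV)
    r=np.hypot(X[...,0]-cen[0],X[...,1]-cen[1])
    m=(r>.146)&(r<.25)&(hsv[...,1]<60)&(X[...,2]>.015)&(X[...,2]<.05)&(X[...,1]>cen[1])&(X[...,0]<cen[0])
    P=X[m]; print(n,m.sum(),np.percentile(P[:,2],[0,25,50,75,100]).round(4))
    Q=P[:,:2]-cen; rr=np.hypot(*Q.T);a=np.arctan2(Q[:,1],Q[:,0])
    for lo in np.arange(.145,.24,.01):
        s=(rr>=lo)&(rr<lo+.01)
        if s.any(): print(round(lo,3),s.sum(),'ang mid',((a[s].min()+a[s].max())/2).round(3),'mean',a[s].mean().round(3),'width',((a[s].max()-a[s].min())*lo).round(3),'z',np.median(P[s,2]).round(3))
    y,x=np.argwhere(m).mean(0).astype(int)
    im=col.copy(); im[m]=[255,0,0]
    cr=lambda i:i[y-25:y+25,x-35:x+35,::-1]
    cv2.imwrite(f'pics/ptr_{n}.png',cv2.resize(np.hstack([cr(col),cr(im)]),None,fx=5.5,fy=5.5,interpolation=cv2.INTER_NEAREST))
E
```

```text
top 248 [0.0153 0.0343 0.0378 0.04   0.047 ]
0.145 31 ang mid 2.325 mean 2.331 width 0.189 z 0.026
0.155 16 ang mid 2.456 mean 2.465 width 0.02 z 0.038
0.165 27 ang mid 2.467 mean 2.474 width 0.028 z 0.039
0.175 46 ang mid 2.478 mean 2.468 width 0.047 z 0.038
0.185 41 ang mid 2.467 mean 2.473 width 0.049 z 0.039
0.195 30 ang mid 2.473 mean 2.475 width 0.029 z 0.038
0.205 19 ang mid 2.467 mean 2.471 width 0.018 z 0.038
0.215 19 ang mid 2.474 mean 2.467 width 0.018 z 0.04
0.225 19 ang mid 2.474 mean 2.469 width 0.02 z 0.037
scene 206 [0.015  0.0322 0.0379 0.0402 0.0456]
0.145 25 ang mid 2.174 mean 2.109 width 0.167 z 0.024
0.155 11 ang mid 2.449 mean 2.458 width 0.016 z 0.037
0.165 25 ang mid 2.476 mean 2.458 width 0.031 z 0.038
0.175 36 ang mid 2.462 mean 2.463 width 0.051 z 0.039
0.185 35 ang mid 2.47 mean 2.464 width 0.044 z 0.039
0.195 23 ang mid 2.473 mean 2.445 width 0.029 z 0.037
0.205 22 ang mid 2.461 mean 2.461 width 0.024 z 0.038
0.215 18 ang mid 2.455 mean 2.464 width 0.025 z 0.037
0.225 11 ang mid 2.465 mean 2.465 width 0.018 z 0.041
```

The steel tin is at about (0.376,-0.310) and the carousel axis at (0.614,0.074). The empty place is at -2.143 rad and the pointer at 2.469 rad, so the shorter way is 1.671 rad clockwise, which is +wz with the tool pointing down. Next is travel above the knob.

```bash
cat > go.py <<'E'
# usage: go.py x y z xang : remaining delta in tool axes; xang = world angle of tool x (mod pi)
import sys,numpy as np
from scipy.spatial.transform import Rotation as Ro
from workcell import bot
x,y,z,a=map(float,sys.argv[1:5]);s=bot.state()
R=Ro.from_rotvec(s['orientation']);M=R.as_matrix()
cur=np.arctan2(M[1,0],M[0,0]);d=(a-cur+np.pi/2)%np.pi-np.pi/2
T=Ro.from_matrix(np.array([[np.cos(cur+d),np.sin(cur+d),0],[np.sin(cur+d),-np.cos(cur+d),0],[0,0,-1]]))
print('t',s['time_s'],'pos',s['eef_pos'].round(4),'xang',round(cur,3),'q',s['q'].round(2),'F',s['ft_force'].round(1),'w',round(s['gripper_width'],4))
print('shift tool',(M.T@(np.array([x,y,z])-s['eef_pos'])).round(4),'turn tool',(R.inv()*T).as_rotvec().round(4))
E
python3 -m creep '[{"dx":0.029,"dy":-0.023},{"dx":0.029,"dy":-0.023},{"dx":0.029,"dy":-0.023},{"dx":0.029,"dy":-0.023}]' -1; python3 go.py .6138 .0741 .36 .9988
```

```text
t 0.1 pos [ 0.3031 -0.6029  0.4041] xang 0.466 q [ 0.96  0.43  0.07  1.61 -0.03  1.11 -0.07] F [-0.6 -0.   0.3] w 0.0856
shift tool [ 0.5817 -0.4653  0.0446] turn tool [-1.20e-03 -2.00e-04 -5.33e-01]invalid input
```

```bash
python3 -m creep '[{"dx":0.029,"dy":-0.023,"dz":0,"wx":0,"wy":0,"wz":0},{"dx":0.029,"dy":-0.023,"dz":0,"wx":0,"wy":0,"wz":0},{"dx":0.029,"dy":-0.023,"dz":0,"wx":0,"wy":0,"wz":0}]'; python3 go.py .6138 .0741 .36 .9988
```

```text
time_s: 0.35
eef_pos: [0.3457, -0.5056, 0.4017]
orientation: [-3.06, -0.708, 0.007]
ft_force: [0.6, -0.1, 0.5]
gripper_width: 0.0854
t 0.35 pos [ 0.3457 -0.5056  0.4017] xang 0.454 q [ 0.83  0.33  0.04  1.75 -0.01  1.06 -0.24] F [ 0.6 -0.1  0.5] w 0.0854
shift tool [ 0.4956 -0.4031  0.0406] turn tool [-0.0033  0.0034 -0.5443]
```

```bash
python3 -m creep '[{"dx":0.029,"dy":-0.0235},{"dx":0.029,"dy":-0.0235},{"dx":0.029,"dy":-0.0235},{"dx":0.029,"dy":-0.0235},{"dx":0.029,"dy":-0.0235},{"dx":0.029,"dy":-0.0235},{"dx":0.029,"dy":-0.0235},{"dx":0.029,"dy":-0.0235},{"dx":0.029,"dy":-0.0235},{"dx":0.029,"dy":-0.0235},{"dx":0.029,"dy":-0.0235},{"dx":0.029,"dy":-0.0235}]'; python3 go.py .6138 .0741 .36 .9988
```

```text
t 0.35 pos [ 0.3457 -0.5056  0.4017] xang 0.454 q [ 0.83  0.33  0.04  1.75 -0.01  1.06 -0.24] F [ 0.6 -0.1  0.5] w 0.0854
shift tool [ 0.4956 -0.4031  0.0406] turn tool [-0.0033  0.0034 -0.5443]invalid input
```

```bash
python3 -m creep '[{"dx":0.029,"dy":-0.0235,"dz":0,"wx":0,"wy":0,"wz":0},{"dx":0.029,"dy":-0.0235,"dz":0,"wx":0,"wy":0,"wz":0},{"dx":0.029,"dy":-0.0235,"dz":0,"wx":0,"wy":0,"wz":0},{"dx":0.029,"dy":-0.0235,"dz":0,"wx":0,"wy":0,"wz":0},{"dx":0.029,"dy":-0.0235,"dz":0,"wx":0,"wy":0,"wz":0},{"dx":0.029,"dy":-0.0235,"dz":0,"wx":0,"wy":0,"wz":0},{"dx":0.029,"dy":-0.0235,"dz":0,"wx":0,"wy":0,"wz":0},{"dx":0.029,"dy":-0.0235,"dz":0,"wx":0,"wy":0,"wz":0},{"dx":0.029,"dy":-0.0235,"dz":0,"wx":0,"wy":0,"wz":0},{"dx":0.029,"dy":-0.0235,"dz":0,"wx":0,"wy":0,"wz":0},{"dx":0.029,"dy":-0.0235,"dz":0,"wx":0,"wy":0,"wz":0},{"dx":0.029,"dy":-0.0235,"dz":0,"wx":0,"wy":0,"wz":0},{"dx":0.029,"dy":-0.0235,"dz":0,"wx":0,"wy":0,"wz":0}]' -1; python3 go.py .6138 .0741 .36 .9988
```

```text
time_s: 1.43
eef_pos: [0.5543, -0.0429, 0.3989]
orientation: [-3.06, -0.702, 0.012]
ft_force: [0.9, -0.0, 0.3]
gripper_width: 0.0856
t 1.4333 pos [ 0.5543 -0.0429  0.3989] xang 0.451 q [ 0.17  0.25 -0.25  1.87  0.07  1.04 -1.22] F [ 0.9 -0.   0.3] w 0.0856
shift tool [ 0.1048 -0.0792  0.0385] turn tool [-0.0059  0.0057 -0.5476]
```

```bash
python3 -m creep '[{"dx":0.026,"dy":-0.02,"dz":0,"wx":0,"wy":0,"wz":0},{"dx":0.026,"dy":-0.02,"dz":0,"wx":0,"wy":0,"wz":0},{"dx":0.026,"dy":-0.02,"dz":0,"wx":0,"wy":0,"wz":0},{"dx":0.026,"dy":-0.02,"dz":0,"wx":0,"wy":0,"wz":0},{"dx":0,"dy":0,"dz":0,"wx":0,"wy":0,"wz":-0.11},{"dx":0,"dy":0,"dz":0,"wx":0,"wy":0,"wz":-0.11},{"dx":0,"dy":0,"dz":0,"wx":0,"wy":0,"wz":-0.11},{"dx":0,"dy":0,"dz":0,"wx":0,"wy":0,"wz":-0.11},{"dx":0,"dy":0,"dz":0,"wx":0,"wy":0,"wz":-0.11},{"dx":0,"dy":0,"dz":0,"wx":0,"wy":0,"wz":0}]'; python3 go.py .6138 .0741 .36 .9988
```

```text
time_s: 2.27
eef_pos: [0.6157, 0.0937, 0.3946]
orientation: [-2.719, -1.553, 0.015]
ft_force: [0.6, -0.2, -0.1]
gripper_width: 0.0854
t 2.2667 pos [0.6157 0.0937 0.3946] xang 1.038 q [ 0.06  0.38 -0.41  1.71  0.16  1.09 -0.92] F [ 0.6 -0.2 -0.1] w 0.0854
shift tool [-0.0177  0.0088  0.0345] turn tool [-0.014   0.0034  0.0391]
```

```bash
python3 -m creep '[{"dx":-0.009,"dy":0.005,"dz":0.015,"wx":-0.007,"wy":0.002,"wz":0.02},{"dx":-0.006,"dy":0.003,"dz":0.015,"wx":-0.005,"wy":0.002,"wz":0.015},{"dx":0,"dy":0,"dz":0,"wx":0,"wy":0,"wz":0},{"dx":0,"dy":0,"dz":0,"wx":0,"wy":0,"wz":0},{"dx":0,"dy":0,"dz":0,"wx":0,"wy":0,"wz":0}]'; python3 go.py .6138 .0741 .36 .9988
```

```text
time_s: 2.68
eef_pos: [0.6144, 0.0764, 0.3638]
orientation: [-2.764, -1.487, 0.002]
ft_force: [0.9, 0.9, 0.3]
gripper_width: 0.0856
t 2.6833 pos [0.6144 0.0764 0.3638] xang 0.987 q [ 0.07  0.4  -0.39  1.76  0.17  1.02 -0.96] F [0.9 0.9 0.3] w 0.0856
shift tool [-0.0022  0.0008  0.0038] turn tool [-0.0029 -0.0005 -0.0118]
```

```bash
python3 -m creep '[{"dx":-0.001,"dy":0.001,"dz":0.02,"wx":-0.003,"wy":0,"wz":-0.011},{"dx":-0.001,"dy":0,"dz":0.02,"wx":0,"wy":0,"wz":0},{"dx":0,"dy":0,"dz":0.02,"wx":0,"wy":0,"wz":0},{"dx":0,"dy":0,"dz":0.02,"wx":0,"wy":0,"wz":0},{"dx":0,"dy":0,"dz":0.01,"wx":0,"wy":0,"wz":0},{"dx":0,"dy":0,"dz":0,"wx":0,"wy":0,"wz":0},{"dx":0,"dy":0,"dz":0,"wx":0,"wy":0,"wz":0},{"dx":0,"dy":0,"dz":0,"wx":0,"wy":0,"wz":0}]'; python3 go.py .6138 .0741 .259 .9988; python3 - <<'E'
from h import *
for n in('top','scene'):
    c=grab(n); u,v=proj(c,np.array([.6138,.0741,.1])); u,v=int(u),int(v)
    cv2.imwrite(f'pics/knob_{n}.png',cv2.resize(c['color'][max(v-70,0):v+50,u-70:u+70,::-1],None,fx=5,fy=5,interpolation=cv2.INTER_CUBIC))
E
```

```text
time_s: 3.35
eef_pos: [0.617, 0.078, 0.2783]
orientation: [2.759, 1.498, 0.014]
ft_force: [-0.0, -1.0, 0.2]
gripper_width: 0.0853
t 3.35 pos [0.617  0.078  0.2783] xang 0.994 q [ 0.05  0.5  -0.37  1.82  0.23  0.86 -1.  ] F [-0.  -1.   0.2] w 0.0853
shift tool [-0.0052 -0.0006  0.0193] turn tool [ 0.0061 -0.0071 -0.0043]
```

View pics/knob_scene.png

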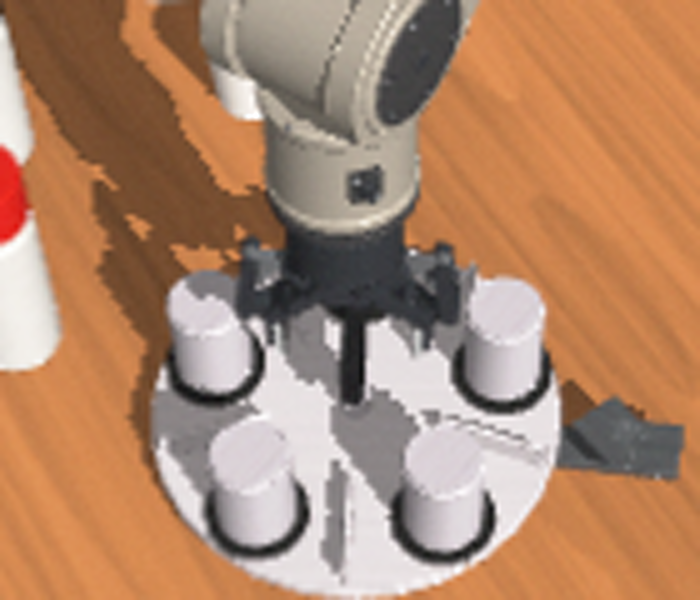

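The jaws straddle the knob at about (350,290) in the crop, clear of the tins. I'll centre, go down the last 19 mm and close.

```bash
python3 -m creep '[{"dx":-0.003,"dy":0,"dz":0.008,"wx":0.003,"wy":-0.004,"wz":-0.004},{"dx":-0.002,"dy":0,"dz":0.007,"wx":0.002,"wy":-0.003,"wz":0},{"dx":0,"dy":0,"dz":0,"wx":0,"wy":0,"wz":0},{"dx":0,"dy":0,"dz":0,"wx":0,"wy":0,"wz":0},{"dx":0,"dy":0,"dz":0,"wx":0,"wy":0,"wz":0}]';python3 go.py .6138 .0741 .259 .9988;  python3 -m creep '[{"dx":0,"dy":0,"dz":0,"wx":0,"wy":0,"wz":0},{"dx":0,"dy":0,"dz":0,"wx":0,"wy":0,"wz":0},{"dx":0,"dy":0,"dz":0,"wx":0,"wy":0,"wz":0},{"dx":0,"dy":0,"dz":0,"wx":0,"wy":0,"wz":0},{"dx":0,"dy":0,"dz":0,"wx":0,"wy":0,"wz":0},{"dx":0,"dy":0,"dz":0,"wx":0,"wy":0,"wz":0},{"dx":0,"dy":0,"dz":0,"wx":0,"wy":0,"wz":0},{"dx":0,"dy":0,"dz":0,"wx":0,"wy":0,"wz":0},{"dx":0,"dy":0,"dz":0,"wx":0,"wy":0,"wz":0},{"dx":0,"dy":0,"dz":0,"wx":0,"wy":0,"wz":0}]' 1;python3 go.py .6138 .0741 .259 .9988
```

```text
time_s: 3.87
eef_pos: [0.6147, 0.0731, 0.2642]
orientation: [2.756, 1.503, 0.005]
ft_force: [0.6, -0.1, -0.2]
gripper_width: 0.0855
t 3.8667 pos [0.6147 0.0731 0.2642] xang 0.998 q [ 0.05  0.51 -0.36  1.83  0.24  0.83 -1.  ] F [ 0.6 -0.1 -0.2] w 0.0855
shift tool [ 0.0004 -0.0013  0.0052] turn tool [ 0.0037 -0.0015 -0.0005]
time_s: 4.7
eef_pos: [0.6138, 0.0742, 0.2649]
orientation: [2.757, 1.504, 0.003]
ft_force: [-0.4, -0.1, -1.1]
gripper_width: 0.0146
t 4.7 pos [0.6138 0.0742 0.2649] xang 0.999 q [ 0.05  0.51 -0.36  1.83  0.24  0.84 -1.  ] F [-0.4 -0.1 -1.1] w 0.0146
shift tool [-0.0001  0.      0.0059] turn tool [ 0.0016 -0.001   0.0002]
```

```bash
python3 -m creep '[{"dx":0,"dy":0,"dz":0,"wx":0,"wy":0,"wz":0.05},{"dx":0,"dy":0,"dz":0,"wx":0,"wy":0,"wz":0.07},{"dx":0,"dy":0,"dz":0,"wx":0,"wy":0,"wz":0.07},{"dx":0,"dy":0,"dz":0,"wx":0,"wy":0,"wz":0.07},{"dx":0,"dy":0,"dz":0,"wx":0,"wy":0,"wz":0.07},{"dx":0,"dy":0,"dz":0,"wx":0,"wy":0,"wz":0.07}]';python3 go.py .6138 .0741 .265 -.672
```

```text
time_s: 5.2
eef_pos: [0.614, 0.074, 0.2649]
orientation: [3.007, 0.907, 0.003]
ft_force: [-0.5, -0.6, -0.7]
gripper_width: 0.0153
t 5.2 pos [0.614  0.074  0.2649] xang 0.586 q [-0.02  0.5  -0.27  1.84  0.17  0.82 -1.36] F [-0.5 -0.6 -0.7] w 0.0153
shift tool [-0.0001 -0.0002 -0.0001] turn tool [ 0.     -0.0023  1.2578]
```

Smooth, and the force is about 1 N. Continuing.

```bash
python3 -m creep '[{"dx":0,"dy":0,"dz":0,"wx":0,"wy":0,"wz":0.08},{"dx":0,"dy":0,"dz":0,"wx":0,"wy":0,"wz":0.08},{"dx":0,"dy":0,"dz":0,"wx":0,"wy":0,"wz":0.08},{"dx":0,"dy":0,"dz":0,"wx":0,"wy":0,"wz":0.08},{"dx":0,"dy":0,"dz":0,"wx":0,"wy":0,"wz":0.08},{"dx":0,"dy":0,"dz":0,"wx":0,"wy":0,"wz":0.08},{"dx":0,"dy":0,"dz":0,"wx":0,"wy":0,"wz":0.08},{"dx":0,"dy":0,"dz":0,"wx":0,"wy":0,"wz":0.08}]';python3 go.py .6138 .0741 .265 -.672
```

```text
time_s: 5.87
eef_pos: [0.6141, 0.0736, 0.2648]
orientation: [3.138, -0.133, 0.003]
ft_force: [0.7, 0.0, -0.1]
gripper_width: 0.0146
t 5.8667 pos [0.6141 0.0736 0.2648] xang -0.084 q [-0.14  0.49 -0.11  1.85  0.07  0.81 -1.94] F [ 0.7  0.  -0.1] w 0.0146
shift tool [-0.0003 -0.0005 -0.0002] turn tool [ 4.000e-04 -2.500e-03  5.876e-01]
```

```bash
python3 -m creep '[{"dx":0,"dy":0,"dz":0,"wx":0,"wy":0,"wz":0.07},{"dx":0,"dy":0,"dz":0,"wx":0,"wy":0,"wz":0.07},{"dx":0,"dy":0,"dz":0,"wx":0,"wy":0,"wz":0.07},{"dx":0,"dy":0,"dz":0,"wx":0,"wy":0,"wz":0.07},{"dx":0,"dy":0,"dz":0,"wx":0,"wy":0,"wz":0.07},{"dx":0,"dy":0,"dz":0,"wx":0,"wy":0,"wz":0.04},{"dx":0,"dy":0,"dz":0,"wx":0,"wy":0,"wz":0},{"dx":0,"dy":0,"dz":0,"wx":0,"wy":0,"wz":0},{"dx":0,"dy":0,"dz":0,"wx":0,"wy":0,"wz":0}]';python3 go.py .6138 .0741 .265 -.672
```

```text
time_s: 6.62
eef_pos: [0.6141, 0.0735, 0.2648]
orientation: [3.043, -0.77, 0.003]
ft_force: [0.0, -1.6, -0.5]
gripper_width: 0.0151
t 6.6167 pos [0.6141 0.0735 0.2648] xang -0.496 q [-0.22  0.49 -0.01  1.85  0.01  0.8  -2.3 ] F [ 0.  -1.6 -0.5] w 0.0151
shift tool [-0.0005 -0.0004 -0.0002] turn tool [ 0.0015 -0.0028  0.1761]
```

```bash
python3 -m creep '[{"dx":0,"dy":0,"dz":0,"wx":0,"wy":0,"wz":0.06},{"dx":0,"dy":0,"dz":0,"wx":0,"wy":0,"wz":0.06},{"dx":0,"dy":0,"dz":0,"wx":0,"wy":0,"wz":0.03},{"dx":0,"dy":0,"dz":0,"wx":0,"wy":0,"wz":0},{"dx":0,"dy":0,"dz":0,"wx":0,"wy":0,"wz":0},{"dx":0,"dy":0,"dz":0,"wx":0,"wy":0,"wz":0}]';python3 go.py .6138 .0741 .265 -.672
python3 - <<'E'
from car import *
for n in('top','scene'):
    c=grab(n)
    try: print(n,fit(n,2.469))
    except Exception as e: print(e)
    u,v=map(int,proj(c,np.array([.6138,.0741,.1])))
    cv2.imwrite(f'pics/turn_{n}.png',cv2.resize(c['color'][max(v-70,0):v+50,u-70:u+70,::-1],None,fx=5,fy=5,interpolation=cv2.INTER_CUBIC))
E
```

```text
time_s: 7.12
eef_pos: [0.6141, 0.0734, 0.2648]
orientation: [2.979, -0.991, 0.003]
ft_force: [-0.1, 0.2, -0.9]
gripper_width: 0.0154
t 7.1167 pos [0.6141 0.0734 0.2648] xang -0.643 q [-0.25  0.49  0.03  1.85 -0.01  0.8  -2.42] F [-0.1  0.2 -0.9] w 0.0154
shift tool [-0.0007 -0.0004 -0.0002] turn tool [ 0.0012 -0.0024  0.0295]
top (array([0.61323907, 0.07323607, 2.50061341]), 2, np.float64(8.264239904526294e-05))
scene (array([0.6152292 , 0.07600678, 2.49314023]), 4, np.float64(0.0023759296962031495))
```

View pics/turn_scene.png

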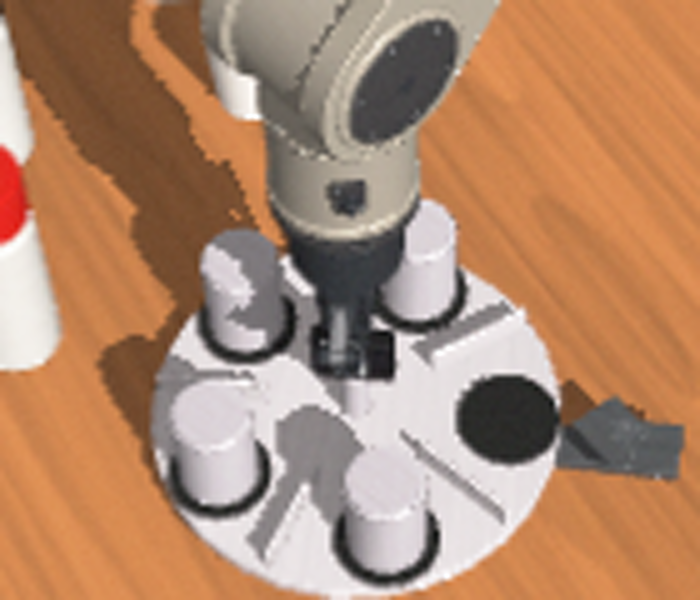

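The pad, at (508,418), is nearly at the arrow tip near (560,430), and both measures say about 0.03 rad is left.

```bash
python3 -m creep '[{"dx":0,"dy":0,"dz":0,"wx":0,"wy":0,"wz":0.03},{"dx":0,"dy":0,"dz":0,"wx":0,"wy":0,"wz":0},{"dx":0,"dy":0,"dz":0,"wx":0,"wy":0,"wz":0},{"dx":0,"dy":0,"dz":0,"wx":0,"wy":0,"wz":0}]';python3 go.py .6138 .0741 .265 -.672
```

```text
time_s: 7.55
eef_pos: [0.6141, 0.0733, 0.2648]
orientation: [2.963, -1.039, 0.003]
ft_force: [0.3, -0.8, -0.2]
gripper_width: 0.0149
t 7.55 pos [0.6141 0.0733 0.2648] xang -0.674 q [-0.25  0.49  0.04  1.85 -0.02  0.8  -2.45] F [ 0.3 -0.8 -0.2] w 0.0149
shift tool [-0.0007 -0.0005 -0.0002] turn tool [ 0.001  -0.0022 -0.0025]
```

Open, let it settle, rise straight up, then measure the carousel.

```bash
python3 -m creep '[{"dx":0,"dy":0,"dz":0,"wx":0,"wy":0,"wz":0},{"dx":0,"dy":0,"dz":0,"wx":0,"wy":0,"wz":0},{"dx":0,"dy":0,"dz":0,"wx":0,"wy":0,"wz":0},{"dx":0,"dy":0,"dz":0,"wx":0,"wy":0,"wz":0},{"dx":0,"dy":0,"dz":0,"wx":0,"wy":0,"wz":0},{"dx":0,"dy":0,"dz":0,"wx":0,"wy":0,"wz":0},{"dx":0,"dy":0,"dz":0,"wx":0,"wy":0,"wz":0},{"dx":0,"dy":0,"dz":0,"wx":0,"wy":0,"wz":0},{"dx":0,"dy":0,"dz":-0.015,"wx":0,"wy":0,"wz":0},{"dx":0,"dy":0,"dz":-0.02,"wx":0,"wy":0,"wz":0},{"dx":0,"dy":0,"dz":-0.03,"wx":0,"wy":0,"wz":0},{"dx":0,"dy":0,"dz":-0.03,"wx":0,"wy":0,"wz":0},{"dx":0,"dy":0,"dz":-0.03,"wx":0,"wy":0,"wz":0}]' -1;python3 go.py .3756 -.3102 .4 .6
python3 - <<'E'
from car import *
for n in('top','scene'):
    c=grab(n); print(n,fit(n,2.469))
E
```

```text
time_s: 8.63
eef_pos: [0.6122, 0.0737, 0.3872]
orientation: [2.958, -1.035, -0.014]
ft_force: [0.8, -0.4, 0.4]
gripper_width: 0.0852
t 8.6333 pos [0.6122 0.0737 0.3872] xang -0.673 q [-0.26  0.35  0.05  1.76 -0.02  1.05 -2.45] F [ 0.8 -0.4  0.4] w 0.0852
shift tool [ 0.0543  0.4478 -0.0084] turn tool [ 0.0054  0.0115 -1.2732]
top (array([0.61326789, 0.07340745, 2.47024629]), 2, np.float64(0.0006828930704111669))
scene (array([0.61528065, 0.07525183, 2.46467342]), 4, np.float64(0.001364449681960589))
```

The carousel reads 2.470 (top) and 2.465 (scene) against the pointer at 2.469, so it is aligned. Now I unwind the wrist and go to the tin.

```bash
python3 -m creep '[{"dx":0,"dy":0,"dz":0,"wx":0,"wy":0,"wz":-0.12},{"dx":0,"dy":0,"dz":0,"wx":0,"wy":0,"wz":-0.12},{"dx":0,"dy":0,"dz":0,"wx":0,"wy":0,"wz":-0.12},{"dx":0,"dy":0,"dz":0,"wx":0,"wy":0,"wz":-0.12},{"dx":0,"dy":0,"dz":0,"wx":0,"wy":0,"wz":-0.12},{"dx":0,"dy":0,"dz":0,"wx":0,"wy":0,"wz":-0.12},{"dx":0,"dy":0,"dz":0,"wx":0,"wy":0,"wz":-0.12},{"dx":0,"dy":0,"dz":0,"wx":0,"wy":0,"wz":-0.12},{"dx":0,"dy":0,"dz":0,"wx":0,"wy":0,"wz":-0.12},{"dx":0,"dy":0,"dz":0,"wx":0,"wy":0,"wz":-0.12},{"dx":0,"dy":0,"dz":0,"wx":0,"wy":0,"wz":-0.12},{"dx":0,"dy":0,"dz":0,"wx":0,"wy":0,"wz":-0.12},{"dx":0,"dy":0,"dz":0,"wx":0,"wy":0,"wz":-0.12},{"dx":0,"dy":0,"dz":0,"wx":0,"wy":0,"wz":-0.12},{"dx":0,"dy":0,"dz":0,"wx":0,"wy":0,"wz":0},{"dx":0,"dy":0,"dz":0,"wx":0,"wy":0,"wz":0}]';python3 go.py .3756 -.3102 .4 1.07
```

```text
time_s: 10.07
eef_pos: [0.6129, 0.0736, 0.3891]
orientation: [2.7, 1.605, -0.003]
ft_force: [0.1, -0.0, 0.4]
gripper_width: 0.085
t 10.0667 pos [0.6129 0.0736 0.3891] xang 1.073 q [-0.01  0.36 -0.27  1.74  0.11  1.06 -0.82] F [ 0.1 -0.   0.4] w 0.085
shift tool [-0.4505 -0.0252 -0.0099] turn tool [-0.0004  0.0022  0.003 ]
```

```bash
python3 -m creep '[{"dx":-0.036,"dy":-0.002,"dz":0,"wx":0,"wy":0,"wz":0},{"dx":-0.036,"dy":-0.002,"dz":0,"wx":0,"wy":0,"wz":0},{"dx":-0.036,"dy":-0.002,"dz":0,"wx":0,"wy":0,"wz":0},{"dx":-0.036,"dy":-0.002,"dz":0,"wx":0,"wy":0,"wz":0},{"dx":-0.036,"dy":-0.002,"dz":0,"wx":0,"wy":0,"wz":0},{"dx":-0.036,"dy":-0.002,"dz":0,"wx":0,"wy":0,"wz":0},{"dx":-0.036,"dy":-0.002,"dz":0,"wx":0,"wy":0,"wz":0},{"dx":-0.036,"dy":-0.002,"dz":0,"wx":0,"wy":0,"wz":0},{"dx":-0.036,"dy":-0.002,"dz":0,"wx":0,"wy":0,"wz":0},{"dx":-0.036,"dy":-0.002,"dz":0,"wx":0,"wy":0,"wz":0},{"dx":-0.036,"dy":-0.002,"dz":0,"wx":0,"wy":0,"wz":0},{"dx":-0.02,"dy":-0.002,"dz":0,"wx":0,"wy":0,"wz":0},{"dx":0,"dy":0,"dz":0,"wx":0,"wy":0,"wz":0},{"dx":0,"dy":0,"dz":0,"wx":0,"wy":0,"wz":0}]';python3 go.py .3756 -.3102 .4 1.07
```

```text
time_s: 11.23
eef_pos: [0.372, -0.2885, 0.3875]
orientation: [2.752, 1.515, 0.006]
ft_force: [0.3, 0.7, -0.3]
gripper_width: 0.0854
t 11.2333 pos [ 0.372  -0.2885  0.3875] xang 1.007 q [ 0.55  0.11 -0.03  2.07  0.    0.96 -0.04] F [ 0.3  0.7 -0.3] w 0.0854
shift tool [-0.0164  0.0146 -0.0125] turn tool [ 0.002  -0.003  -0.0632]
```

```bash
python3 -m creep '[{"dx":-0.008,"dy":0.007,"dz":0.01,"wx":0,"wy":0,"wz":-0.03},{"dx":-0.007,"dy":0.006,"dz":0.02,"wx":0,"wy":0,"wz":-0.03},{"dx":0,"dy":0,"dz":0.02,"wx":0,"wy":0,"wz":0},{"dx":0,"dy":0,"dz":0.01,"wx":0,"wy":0,"wz":0},{"dx":0,"dy":0,"dz":0,"wx":0,"wy":0,"wz":0},{"dx":0,"dy":0,"dz":0,"wx":0,"wy":0,"wz":0}]';python3 go.py .3757 -.3100 .212 1.07
```

```text
time_s: 11.73
eef_pos: [0.3787, -0.3059, 0.3266]
orientation: [2.71, 1.584, 0.01]
ft_force: [1.3, -0.0, 0.7]
gripper_width: 0.0851
t 11.7333 pos [ 0.3787 -0.3059  0.3266] xang 1.058 q [ 0.57  0.21 -0.02  2.1   0.    0.83  0.03] F [ 1.3 -0.   0.7] w 0.0851
shift tool [-0.0055 -0.0012  0.1146] turn tool [ 0.0056 -0.0043 -0.012 ]
```

```bash
python3 -m creep '[{"dx":-0.004,"dy":-0.001,"dz":0.02,"wx":0.005,"wy":-0.004,"wz":-0.01},{"dx":-0.002,"dy":0,"dz":0.02,"wx":0,"wy":0,"wz":0},{"dx":-0.001,"dy":0,"dz":0.015,"wx":0,"wy":0,"wz":0},{"dx":0,"dy":0,"dz":0,"wx":0,"wy":0,"wz":0},{"dx":0,"dy":0,"dz":0,"wx":0,"wy":0,"wz":0}]';python3 go.py .3757 -.3100 .212 1.07
python3 - <<'E'
from h import *
c=grab('scene'); u,v=map(int,proj(c,np.array([.376,-.31,.08])))
cv2.imwrite('pics/pick1.png',cv2.resize(c['color'][max(v-60,0):v+60,u-70:u+70,::-1],None,fx=5,fy=5,interpolation=cv2.INTER_CUBIC))
E
```

```text
time_s: 12.15
eef_pos: [0.3778, -0.3103, 0.2749]
orientation: [2.7, 1.596, 0.006]
ft_force: [0.8, 0.7, 0.6]
gripper_width: 0.0853
t 12.15 pos [ 0.3778 -0.3103  0.2749] xang 1.068 q [ 0.58  0.3  -0.02  2.13  0.01  0.71  0.04] F [0.8 0.7 0.6] w 0.0853
shift tool [-0.0008 -0.0024  0.0629] turn tool [ 0.0068 -0.0005 -0.0023]
```

View pics/pick1.png

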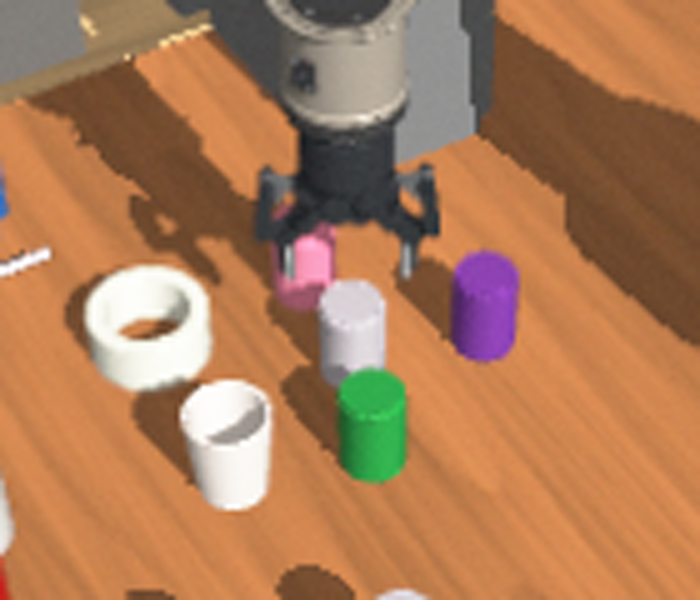

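The jaws, at (290,260) and (405,260), are above the steel tin at (352,310) and will come down on either side, clear of pink and purple. Descending.

```bash
python3 -m creep '[{"dx":-0.001,"dy":-0.002,"dz":0.018,"wx":0.005,"wy":0,"wz":0},{"dx":-0.001,"dy":-0.001,"dz":0.018,"wx":0,"wy":0,"wz":0},{"dx":-0.001,"dy":0,"dz":0.014,"wx":0,"wy":0,"wz":0},{"dx":0,"dy":0,"dz":0.004,"wx":0,"wy":0,"wz":0},{"dx":0,"dy":0,"dz":0,"wx":0,"wy":0,"wz":0},{"dx":0,"dy":0,"dz":0,"wx":0,"wy":0,"wz":0}]';python3 go.py .3757 -.3100 .212 1.07
```

```text
time_s: 12.7
eef_pos: [0.3775, -0.3124, 0.2275]
orientation: [2.695, 1.592, 0.011]
ft_force: [-0.7, 0.0, -0.6]
gripper_width: 0.0854
t 12.7 pos [ 0.3775 -0.3124  0.2275] xang 1.067 q [ 0.58  0.38 -0.02  2.16  0.01  0.59  0.04] F [-0.7  0.  -0.6] w 0.0854
shift tool [ 0.0012 -0.0029  0.0155] turn tool [ 0.0131 -0.0001 -0.0026]
```

```bash
python3 -m creep '[{"dx":0.001,"dy":-0.002,"dz":0.006,"wx":0.008,"wy":0,"wz":-0.002},{"dx":0,"dy":-0.001,"dz":0.006,"wx":0.006,"wy":0,"wz":0},{"dx":0,"dy":0,"dz":0,"wx":0,"wy":0,"wz":0},{"dx":0,"dy":0,"dz":0,"wx":0,"wy":0,"wz":0},{"dx":0,"dy":0,"dz":0,"wx":0,"wy":0,"wz":0}]';python3 go.py .3757 -.3100 .212 1.07
```

```text
time_s: 13.12
eef_pos: [0.3763, -0.3102, 0.2175]
orientation: [2.701, 1.6, 0.001]
ft_force: [-0.8, -0.7, -0.1]
gripper_width: 0.0852
t 13.1167 pos [ 0.3763 -0.3102  0.2175] xang 1.07 q [ 0.58  0.39 -0.02  2.17  0.02  0.58  0.04] F [-0.8 -0.7 -0.1] w 0.0852
shift tool [-0.0001 -0.0007  0.0055] turn tool [ 0.0019  0.0001 -0.0004]
```

```bash
python3 -m creep '[{"dx":0,"dy":0,"dz":0.004,"wx":0.001,"wy":0,"wz":0},{"dx":0,"dy":0,"dz":0,"wx":0,"wy":0,"wz":0},{"dx":0,"dy":0,"dz":0,"wx":0,"wy":0,"wz":0},{"dx":0,"dy":0,"dz":0,"wx":0,"wy":0,"wz":0},{"dx":0,"dy":0,"dz":0,"wx":0,"wy":0,"wz":0},{"dx":0,"dy":0,"dz":0,"wx":0,"wy":0,"wz":0},{"dx":0,"dy":0,"dz":0,"wx":0,"wy":0,"wz":0},{"dx":0,"dy":0,"dz":0,"wx":0,"wy":0,"wz":0},{"dx":0,"dy":0,"dz":0,"wx":0,"wy":0,"wz":0}]' 1;python3 go.py .3757 -.3100 .4 1.07
```

```text
time_s: 13.87
eef_pos: [0.3765, -0.3104, 0.2141]
orientation: [2.702, 1.6, 0.001]
ft_force: [-0.4, 1.2, 0.9]
gripper_width: 0.0544
t 13.8667 pos [ 0.3765 -0.3104  0.2141] xang 1.069 q [ 0.58  0.4  -0.02  2.17  0.02  0.57  0.04] F [-0.4  1.2  0.9] w 0.0544
shift tool [-1.000e-04 -6.000e-04 -1.859e-01] turn tool [ 0.0014  0.0001 -0.0008]
```

```bash
python3 -m creep '[{"dx":0,"dy":0,"dz":-0.008,"wx":0,"wy":0,"wz":0},{"dx":0,"dy":0,"dz":-0.015,"wx":0,"wy":0,"wz":0},{"dx":0,"dy":0,"dz":-0.025,"wx":0,"wy":0,"wz":0},{"dx":0,"dy":0,"dz":-0.025,"wx":0,"wy":0,"wz":0},{"dx":0,"dy":0,"dz":-0.025,"wx":0,"wy":0,"wz":0},{"dx":0,"dy":0,"dz":-0.025,"wx":0,"wy":0,"wz":0},{"dx":0,"dy":0,"dz":-0.02,"wx":0,"wy":0,"wz":0},{"dx":0,"dy":0,"dz":0,"wx":0,"wy":0,"wz":0},{"dx":0,"dy":0,"dz":0,"wx":0,"wy":0,"wz":0}]';python3 go.py .5278 .1427 .37 2.469
python3 - <<'E'
from h import *
from car import *
for n in('scene','top'):
    c=grab(n)
    cv2.imwrite(f'pics/lift_{n}.png',cv2.resize(c['color'][:,:,::-1],(800,600),interpolation=cv2.INTER_CUBIC))
# pads and arrow: black pad centre
    X=cloud(c); m=((np.hypot(X[...,0]-.528,X[...,1]-.143)<.055)&(c['color'].max(-1)<90)&(abs(X[...,2]-.031)<.008)).astype(np.uint8)
    k,l,st,ce=cv2.connectedComponentsWithStats(m);i=1+st[1:,4].argmax()
    e=cv2.minEnclosingCircle(X[l==i][:,:2].astype(np.float32)); f=fit(n,2.469)
    print(n,'pad',e,f[0],f[1],'pad ang',np.arctan2(e[0][1]-f[0][1],e[0][0]-f[0][0]))
E
```

```text
time_s: 14.62
eef_pos: [0.3746, -0.3093, 0.3655]
orientation: [-2.701, -1.599, 0.002]
ft_force: [0.2, -1.0, -3.5]
gripper_width: 0.0544
t 14.6167 pos [ 0.3746 -0.3093  0.3655] xang 1.069 q [ 0.58  0.16 -0.02  2.06  0.    0.92  0.05] F [ 0.2 -1.  -3.5] w 0.0544
shift tool [ 0.47   -0.083  -0.0041] turn tool [-0.0025 -0.0025 -1.3998]
scene pad ((0.5271052718162537, 0.14162535965442657), 0.03817307949066162) [0.61502786 0.07499139 2.46884524] 4 pad ang 2.493073162158408
top pad ((0.5259235501289368, 0.1405957043170929), 0.03575998544692993) [0.61313027 0.07351007 2.46905421] 4 pad ang 2.485871520229696
```

View pics/lift_scene.png

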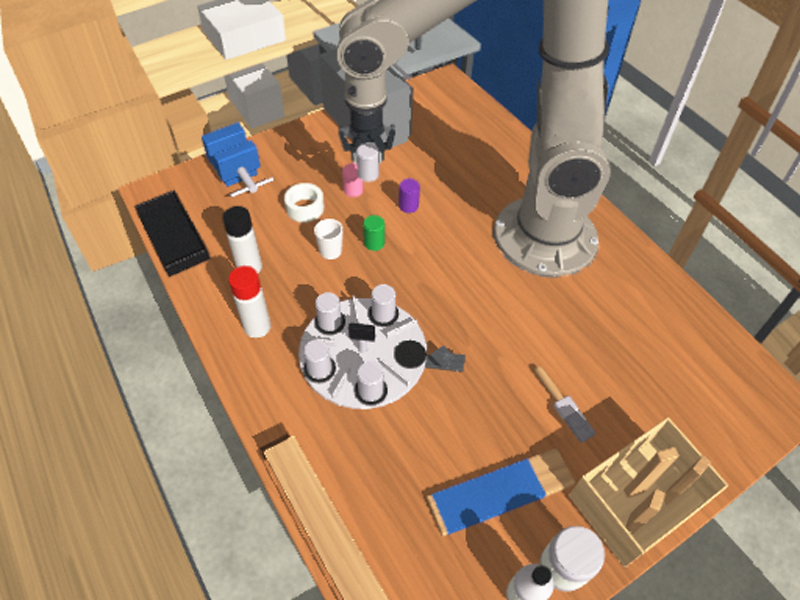

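View pics/lift_top.png

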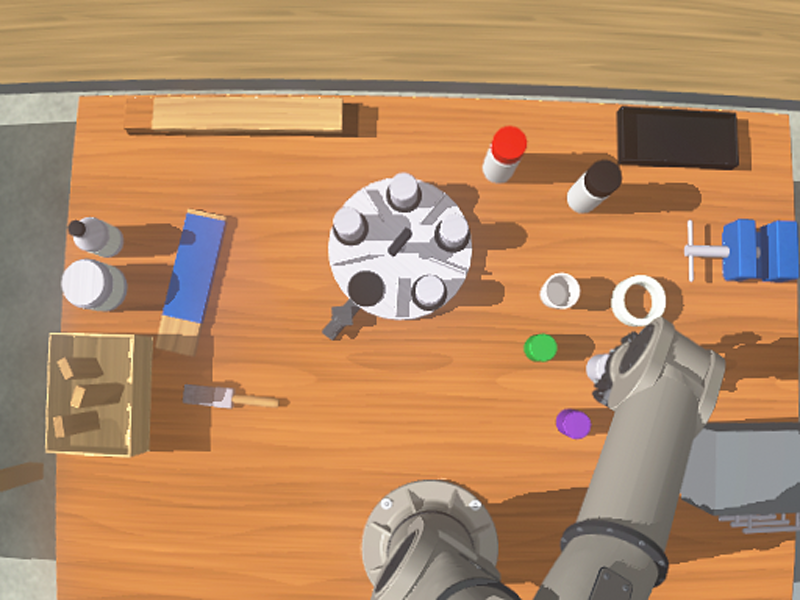

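Both views show the steel tin in the jaws and the pad at the arrow: top (366,288) against (340,320), scene (410,354) against (447,358). The tin-pattern fit gives 2.469 in both views, but the pad blob says about 2.489. I'll cross-check the pad by ray casting and re-measure the arrow.

```bash
python3 - <<'E'
from h import *
from car import *
for n in('scene','top'):
    c=load(n);f=fit(n,2.469)[0]
    u,v=proj(c,np.array([f[0]-.086,f[1]+.0686,.031]))
    g=c['color'].max(-1).astype(int); yy,xx=np.indices(g.shape)
    m=((g<85)&(np.hypot(xx-u,yy-v)<22)).astype(np.uint8)
    k,l,st,ce=cv2.connectedComponentsWithStats(m);i=l[int(v),int(u)]
    ct=max(cv2.findContours((l==i).astype(np.uint8),cv2.RETR_EXTERNAL,cv2.CHAIN_APPROX_NONE)[0],key=len)[:,0]
    W=np.array([onz(c,p.astype(float),.031)[:2] for p in ct])
    A=np.c_[2*W,np.ones(len(W))];s=np.linalg.lstsq(A,(W**2).sum(1),rcond=None)[0]
    print(n,st[i,4],'circle',s[:2].round(4),np.sqrt(s[2]+s[:2]@s[:2]).round(4),'ang',np.arctan2(s[1]-f[1],s[0]-f[0]).round(3),'rad',np.hypot(*(s[:2]-f[:2])).round(4))
    cm=onz(c,ce[i],.031)[:2]; print('  centroid ang',np.arctan2(cm[1]-f[1],cm[0]-f[0]).round(3))
    X=cloud(c);hsv=cv2.cvtColor(c['color'],cv2.COLOR_RGB2HSV);r=np.hypot(X[...,0]-f[0],X[...,1]-f[1])
    mm=(r>.17)&(r<.235)&(hsv[...,1]<60)&(abs(X[...,2]-.039)<.012)&(X[...,1]>f[1])&(X[...,0]<f[0])
    uv=np.argwhere(mm)[:,::-1]; Q=np.array([onz(c,p.astype(float),.039)[:2] for p in uv])-f[:2]
    print('  arrow ang',np.arctan2(*Q.mean(0)[::-1]).round(4),len(Q))
    # bar
    mb=(r<.045)&(abs(X[...,2]-.122)<.008)&(g<110)
    if mb.sum()>10:
        B=np.array([onz(c,p.astype(float),.122)[:2] for p in np.argwhere(mb)[:,::-1]]).astype(np.float32)
        e=cv2.fitLine(B,cv2.DIST_L2,0,.01,.01).ravel();print('  bar ang',np.arctan2(e[1],e[0]).round(3)%np.pi,'center',B.mean(0))
E
```

```text
scene 299 circle [0.5202 0.1524] 0.0394 ang 2.457 rad 0.1224
  centroid ang 2.477
  arrow ang 2.4635 137
  bar ang 2.4625926 center [0.6161489  0.07644183]
top 356 circle [0.5259 0.1403] 0.0333 ang 2.488 rad 0.1098
  centroid ang 2.489
  arrow ang 2.4723 186
  bar ang 2.4905927 center [0.6119558  0.07264938]
```

```bash
python3 - <<'E'
from h import *
from car import *
for n in('scene','top'):
    c=load(n);f=fit(n,2.469)[0]
    hsv=cv2.cvtColor(c['color'],cv2.COLOR_RGB2HSV)
    m=((hsv[...,1]<90)).astype(np.uint8)
    ct=max(cv2.findContours(m*0+m*np.uint8(np.hypot(*(cloud(c)[...,:2]-f[:2]).transpose(2,0,1))<.24),cv2.RETR_EXTERNAL,cv2.CHAIN_APPROX_NONE)[0],key=len)[:,0]
    W=np.array([onz(c,p.astype(float),.026)[:2] for p in ct])
    fr=lambda p:np.hypot(*(W-p[:2]).T)-p[2]
    r=least_squares(fr,[*f[:2],.148],loss='cauchy',f_scale=.001); print(n,'rim',r.x.round(4),'inl',(abs(fr(r.x))<.003).sum(),len(W),'tins ctr',f[:2].round(4))
    cen=r.x[:2]
    g=c['color'].max(-1).astype(int)
    X=cloud(c);rr=np.hypot(X[...,0]-f[0],X[...,1]-f[1])
    mm=(rr>.16)&(rr<.235)&(hsv[...,1]<60)&(abs(X[...,2]-.039)<.012)&(X[...,1]>f[1])&(X[...,0]<f[0])
    Q=np.array([onz(c,p.astype(float),.039)[:2] for p in np.argwhere(mm)[:,::-1]])
    q=Q.mean(0)-cen; print('  arrow',np.arctan2(q[1],q[0]).round(4))
    e=cv2.fitLine(Q.astype(np.float32),cv2.DIST_L2,0,.01,.01).ravel();print('  arrow own axis',np.arctan2(e[1],e[0])%np.pi)
    pm=np.array([(.5259,.1403)]) if n=='top' else None
    if pm is not None: q=pm[0]-cen; print('  pad',np.arctan2(q[1],q[0]).round(4),np.hypot(*q))
E
```

```text
scene rim [0.6144 0.0752 0.1481] inl 169 296 tins ctr [0.615 0.075]
  arrow 2.4633
  arrow own axis 2.4714901
top rim [0.6122 0.0733 0.1471] inl 235 309 tins ctr [0.6131 0.0735]
  arrow 2.4684
  arrow own axis 2.4521453
  pad 2.4812 0.10925788587878253
```

The carousel is at 2.469 and the arrow at about 2.466 with rim centring. The pad cross-checks agree to about 1°, which is under a pixel. Carrying the tin over.

```bash
python3 -m creep '[{"dx":0.02,"dy":-0.004,"dz":0,"wx":0,"wy":0,"wz":0},{"dx":0.03,"dy":-0.006,"dz":0,"wx":0,"wy":0,"wz":0},{"dx":0.034,"dy":-0.006,"dz":0,"wx":0,"wy":0,"wz":0},{"dx":0.034,"dy":-0.006,"dz":0,"wx":0,"wy":0,"wz":0},{"dx":0.034,"dy":-0.006,"dz":0,"wx":0,"wy":0,"wz":0},{"dx":0.034,"dy":-0.006,"dz":0,"wx":0,"wy":0,"wz":0},{"dx":0.034,"dy":-0.006,"dz":0,"wx":0,"wy":0,"wz":0},{"dx":0.034,"dy":-0.006,"dz":0,"wx":0,"wy":0,"wz":0},{"dx":0.034,"dy":-0.006,"dz":0,"wx":0,"wy":0,"wz":0},{"dx":0.034,"dy":-0.006,"dz":0,"wx":0,"wy":0,"wz":0},{"dx":0.034,"dy":-0.006,"dz":0,"wx":0,"wy":0,"wz":0},{"dx":0.034,"dy":-0.006,"dz":0,"wx":0,"wy":0,"wz":0},{"dx":0.025,"dy":-0.005,"dz":0,"wx":0,"wy":0,"wz":0},{"dx":0.015,"dy":-0.003,"dz":0,"wx":0,"wy":0,"wz":0},{"dx":0,"dy":0,"dz":0,"wx":0,"wy":0,"wz":0},{"dx":0,"dy":0,"dz":0,"wx":0,"wy":0,"wz":0}]';python3 go.py .5275 .142 .37 2.469
```

```text
time_s: 16.05
eef_pos: [0.5129, 0.1249, 0.3423]
orientation: [-2.683, -1.582, 0.044]
ft_force: [0.6, 0.3, -2.7]
gripper_width: 0.0544
t 16.05 pos [0.5129 0.1249 0.3423] xang 1.066 q [-0.05  0.29 -0.35  1.97  0.09  0.94 -0.96] F [ 0.6  0.3 -2.7] w 0.0544
shift tool [ 0.0217  0.0035 -0.0281] turn tool [-0.0381 -0.0169 -1.4033]
```

```bash
python3 -m creep '[{"dx":0.009,"dy":0.002,"dz":-0.008,"wx":-0.019,"wy":-0.008,"wz":-0.04},{"dx":0.008,"dy":0.001,"dz":-0.008,"wx":-0.014,"wy":-0.006,"wz":-0.08},{"dx":0,"dy":0,"dz":0,"wx":0,"wy":0,"wz":-0.1},{"dx":0,"dy":0,"dz":0,"wx":0,"wy":0,"wz":-0.1},{"dx":0,"dy":0,"dz":0,"wx":0,"wy":0,"wz":-0.1},{"dx":0,"dy":0,"dz":0,"wx":0,"wy":0,"wz":-0.1},{"dx":0,"dy":0,"dz":0,"wx":0,"wy":0,"wz":-0.1},{"dx":0,"dy":0,"dz":0,"wx":0,"wy":0,"wz":-0.1},{"dx":0,"dy":0,"dz":0,"wx":0,"wy":0,"wz":-0.1},{"dx":0,"dy":0,"dz":0,"wx":0,"wy":0,"wz":-0.1},{"dx":0,"dy":0,"dz":0,"wx":0,"wy":0,"wz":-0.1},{"dx":0,"dy":0,"dz":0,"wx":0,"wy":0,"wz":-0.1},{"dx":0,"dy":0,"dz":0,"wx":0,"wy":0,"wz":-0.1},{"dx":0,"dy":0,"dz":0,"wx":0,"wy":0,"wz":-0.08},{"dx":0,"dy":0,"dz":0,"wx":0,"wy":0,"wz":-0.04},{"dx":0,"dy":0,"dz":0,"wx":0,"wy":0,"wz":0},{"dx":0,"dy":0,"dz":0,"wx":0,"wy":0,"wz":0}]';python3 go.py .5275 .142 .30 2.469
```

```text
time_s: 17.47
eef_pos: [0.5287, 0.1277, 0.3588]
orientation: [1.006, 2.971, -0.064]
ft_force: [0.5, -0.4, -2.8]
gripper_width: 0.0548
t 17.4667 pos [0.5287 0.1277 0.3588] xang 2.489 q [ 0.12  0.32 -0.58  1.91  0.25  1.    0.34] F [ 0.5 -0.4 -2.8] w 0.0548
shift tool [0.0107 0.0129 0.0582] turn tool [-0.037   0.0175  0.0193]
```

```bash
python3 -m creep '[{"dx":0.006,"dy":0.007,"dz":0.005,"wx":-0.018,"wy":0.008,"wz":0.01},{"dx":0.005,"dy":0.006,"dz":0.01,"wx":-0.018,"wy":0.008,"wz":0.01},{"dx":0,"dy":0,"dz":0.01,"wx":0,"wy":0,"wz":0},{"dx":0,"dy":0,"dz":0.01,"wx":0,"wy":0,"wz":0},{"dx":0,"dy":0,"dz":0,"wx":0,"wy":0,"wz":0},{"dx":0,"dy":0,"dz":0,"wx":0,"wy":0,"wz":0}]';python3 go.py .5275 .142 .30 2.469
```

```text
time_s: 17.97
eef_pos: [0.5282, 0.1447, 0.3205]
orientation: [1.048, 2.959, 0.001]
ft_force: [0.1, -0.4, -3.3]
gripper_width: 0.0546
t 17.9667 pos [0.5282 0.1447 0.3205] xang 2.461 q [ 0.09  0.37 -0.58  1.95  0.26  0.9   0.27] F [ 0.1 -0.4 -3.3] w 0.0546
shift tool [-0.0011 -0.0025  0.0205] turn tool [ 0.0011  0.0021 -0.0084]
```

```bash
python3 -m creep '[{"dx":-0.001,"dy":-0.001,"dz":0.008,"wx":0.001,"wy":0.001,"wz":-0.008},{"dx":0,"dy":-0.001,"dz":0.01,"wx":0,"wy":0,"wz":0},{"dx":0,"dy":0,"dz":0.01,"wx":0,"wy":0,"wz":0},{"dx":0,"dy":0,"dz":0.01,"wx":0,"wy":0,"wz":0},{"dx":0,"dy":0,"dz":0,"wx":0,"wy":0,"wz":0},{"dx":0,"dy":0,"dz":0,"wx":0,"wy":0,"wz":0},{"dx":0,"dy":0,"dz":0,"wx":0,"wy":0,"wz":0}]';python3 go.py .5275 .142 .2451 2.469
python3 - <<'E'
from h import *
from car import *
for n in('top','scene'):
    c=grab(n); u,v=map(int,proj(c,np.array([.57,.11,.1])))
    cv2.imwrite(f'pics/place_{n}.png',cv2.resize(c['color'][max(v-60,0):v+55,u-70:u+70,::-1],None,fx=5,fy=5,interpolation=cv2.INTER_CUBIC))
E
```

```text
time_s: 18.55
eef_pos: [0.5277, 0.1415, 0.2779]
orientation: [1.037, 2.965, -0.003]
ft_force: [0.1, 0.3, -2.9]
gripper_width: 0.0548
t 18.55 pos [0.5277 0.1415 0.2779] xang 2.469 q [ 0.07  0.43 -0.56  1.98  0.3   0.82  0.24] F [ 0.1  0.3 -2.9] w 0.0548
shift tool [0.0005 0.0003 0.0328] turn tool [-0.0017  0.0007 -0.0003]
```

View pics/place_scene.png

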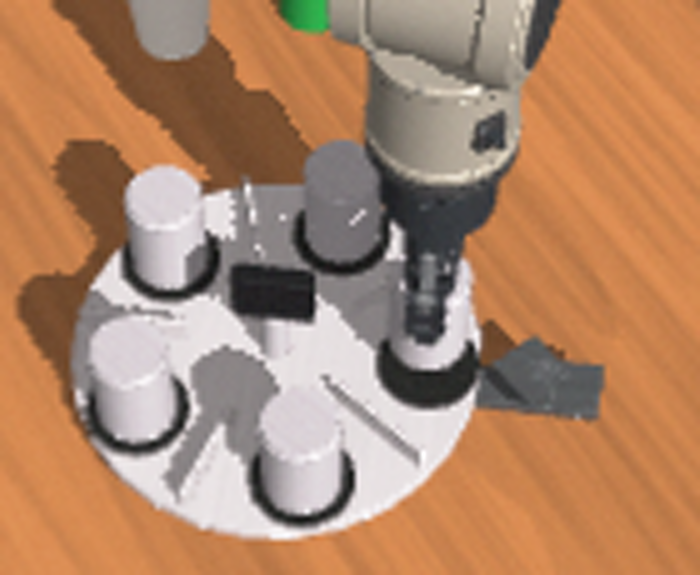

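The tin, at (430,330), is upright and centred above the pad at (428,370), and the carousel is undisturbed. Lowering slowly.

```bash
python3 -m creep '[{"dx":0,"dy":0,"dz":0.008,"wx":-0.001,"wy":0,"wz":0},{"dx":0,"dy":0,"dz":0.008,"wx":0,"wy":0,"wz":0},{"dx":0,"dy":0,"dz":0.005,"wx":0,"wy":0,"wz":0},{"dx":0,"dy":0,"dz":0.003,"wx":0,"wy":0,"wz":0},{"dx":0,"dy":0,"dz":0,"wx":0,"wy":0,"wz":0},{"dx":0,"dy":0,"dz":0,"wx":0,"wy":0,"wz":0}]';python3 go.py .5275 .142 .2451 2.469
```

```text
time_s: 19.15
eef_pos: [0.5282, 0.1417, 0.2525]
orientation: [1.036, 2.963, 0.001]
ft_force: [0.3, -0.4, -2.9]
gripper_width: 0.0548
t 19.15 pos [0.5282 0.1417 0.2525] xang 2.469 q [ 0.06  0.46 -0.54  2.    0.34  0.77  0.22] F [ 0.3 -0.4 -2.9] w 0.0548
shift tool [ 0.0007 -0.0002  0.0074] turn tool [ 0.0014  0.0022 -0.0004]
```

```bash
python3 -m creep '[{"dx":0.0005,"dy":0,"dz":0.003,"wx":0.001,"wy":0.002,"wz":0},{"dx":0,"dy":0,"dz":0.002,"wx":0,"wy":0,"wz":0},{"dx":0,"dy":0,"dz":0,"wx":0,"wy":0,"wz":0},{"dx":0,"dy":0,"dz":0,"wx":0,"wy":0,"wz":0}]';python3 go.py .5275 .142 .2451 2.469
python3 -m creep '[{"dx":0,"dy":0,"dz":0.0015,"wx":0,"wy":0,"wz":0},{"dx":0,"dy":0,"dz":0,"wx":0,"wy":0,"wz":0},{"dx":0,"dy":0,"dz":0,"wx":0,"wy":0,"wz":0}]';python3 go.py .5275 .142 .2451 2.469
```

```text
time_s: 19.48
eef_pos: [0.5279, 0.1422, 0.2472]
orientation: [1.037, 2.965, 0.001]
ft_force: [-0.0, -0.1, -2.5]
gripper_width: 0.0541
t 19.4833 pos [0.5279 0.1422 0.2472] xang 2.469 q [ 0.05  0.47 -0.54  2.    0.34  0.76  0.21] F [-0.  -0.1 -2.5] w 0.0541
shift tool [ 0.0002 -0.0004  0.0021] turn tool [ 0.0006  0.0002 -0.0004]
time_s: 19.73
eef_pos: [0.528, 0.1422, 0.2459]
orientation: [1.037, 2.965, 0.001]
ft_force: [0.7, -0.2, -2.9]
gripper_width: 0.0541
t 19.7333 pos [0.528  0.1422 0.2459] xang 2.469 q [ 0.05  0.47 -0.53  2.    0.34  0.76  0.21] F [ 0.7 -0.2 -2.9] w 0.0541
shift tool [ 0.0003 -0.0004  0.0008] turn tool [ 0.0009  0.0006 -0.0005]
```

```bash
python3 -m creep '[{"dx":0,"dy":0,"dz":0.001,"wx":0,"wy":0,"wz":0},{"dx":0,"dy":0,"dz":0,"wx":0,"wy":0,"wz":0},{"dx":0,"dy":0,"dz":0,"wx":0,"wy":0,"wz":0}]';python3 go.py .5275 .142 .2451 2.469
python3 -m creep '[{"dx":0,"dy":0,"dz":0.001,"wx":0,"wy":0,"wz":0},{"dx":0,"dy":0,"dz":0,"wx":0,"wy":0,"wz":0},{"dx":0,"dy":0,"dz":0,"wx":0,"wy":0,"wz":0}]';python3 go.py .5275 .142 .2451 2.469
```

```text
time_s: 19.98
eef_pos: [0.5282, 0.1423, 0.2452]
orientation: [1.037, 2.964, 0.002]
ft_force: [-0.5, 0.0, -2.7]
gripper_width: 0.0549
t 19.9833 pos [0.5282 0.1423 0.2452] xang 2.469 q [ 0.05  0.47 -0.53  2.    0.34  0.76  0.21] F [-0.5  0.  -2.7] w 0.0549
shift tool [ 0.0003 -0.0006  0.0001] turn tool [ 0.0015  0.001  -0.0005]
time_s: 20.23
eef_pos: [0.5286, 0.1428, 0.2454]
orientation: [1.036, 2.962, 0.003]
ft_force: [0.2, -0.2, -2.4]
gripper_width: 0.0545
t 20.2333 pos [0.5286 0.1428 0.2454] xang 2.468 q [ 0.05  0.47 -0.53  2.    0.35  0.76  0.21] F [ 0.2 -0.2 -2.4] w 0.0545
shift tool [ 0.0004 -0.0013  0.0003] turn tool [ 0.0031  0.0023 -0.0005]
```

```bash
python3 -m creep '[{"dx":0.0004,"dy":-0.001,"dz":0.002,"wx":0.003,"wy":0.002,"wz":0},{"dx":0,"dy":0,"dz":0,"wx":0,"wy":0,"wz":0},{"dx":0,"dy":0,"dz":0,"wx":0,"wy":0,"wz":0}]';python3 go.py .5275 .142 .2451 2.469
```

```text
time_s: 20.48
eef_pos: [0.5292, 0.1431, 0.2456]
orientation: [1.036, 2.961, 0.005]
ft_force: [0.3, -0.6, -2.4]
gripper_width: 0.0543
t 20.4833 pos [0.5292 0.1431 0.2456] xang 2.469 q [ 0.05  0.47 -0.53  2.    0.35  0.76  0.21] F [ 0.3 -0.6 -2.4] w 0.0543
shift tool [ 0.0007 -0.0019  0.0005] turn tool [ 0.0042  0.0034 -0.0004]
```

```bash
python3 - <<'E'
from h import *
s=bot.state(); print(s['ft_force'],s['moment'],s['tau'].round(1),s['qd'].round(4))
c=grab('scene');u,v=map(int,proj(c,np.array([.57,.11,.1])))
cv2.imwrite('pics/down1.png',cv2.resize(c['color'][max(v-60,0):v+50,u-60:u+70,::-1],None,fx=6,fy=5.4,interpolation=cv2.INTER_CUBIC))
E
```

```text
[ 0.28461737 -0.5814798  -2.39271292] [ 0.0167301  -0.02586626 -0.01257439] [ -0.1 -84.9  -9.3 -35.    0.   -0.   -0. ] [ 0.0009 -0.0034 -0.0003 -0.0019 -0.0015  0.0008  0.0018]
```

View pics/down1.png

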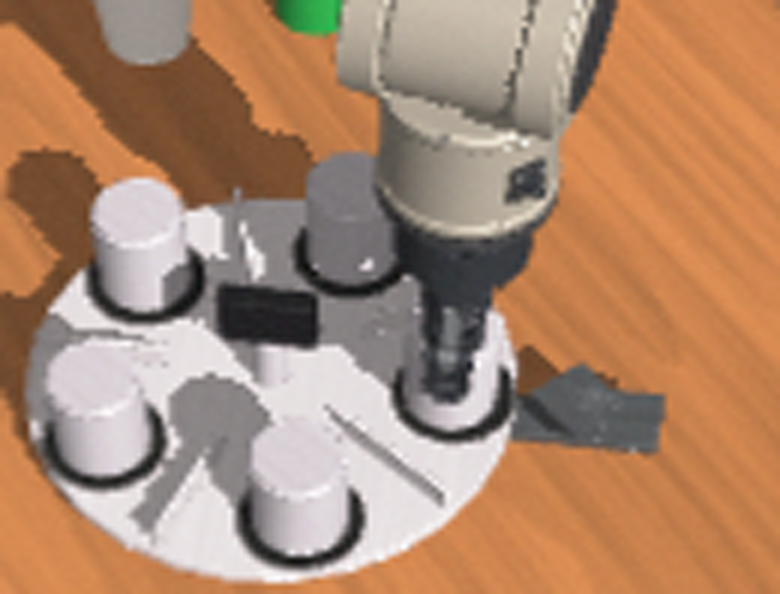

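```bash
python3 -m creep '[{"dx":0.0004,"dy":-0.001,"dz":0.0015,"wx":0.003,"wy":0.002,"wz":0},{"dx":0.0004,"dy":-0.001,"dz":0.0015,"wx":0.002,"wy":0.002,"wz":0}]';python3 go.py .5275 .142 .2451 2.469;python3 -m creep '[{"dx":0,"dy":0,"dz":0.001,"wx":0,"wy":0,"wz":0}]';python3 go.py .5275 .142 .2451 2.469
```

```text
time_s: 20.7
eef_pos: [0.5291, 0.1429, 0.2449]
orientation: [1.036, 2.962, 0.004]
ft_force: [-2.8, -0.5, 34.4]
gripper_width: 0.0546
t 20.7 pos [0.5291 0.1429 0.2449] xang 2.469 q [ 0.05  0.47 -0.53  2.    0.35  0.75  0.21] F [-2.8 -0.5 34.4] w 0.0546
shift tool [ 0.0007 -0.0017 -0.0002] turn tool [ 0.0037  0.0027 -0.0002]
time_s: 20.78
eef_pos: [0.5295, 0.1433, 0.245]
orientation: [1.036, 2.961, 0.005]
ft_force: [-6.6, 1.8, 16.8]
gripper_width: 0.0546
t 20.7833 pos [0.5295 0.1433 0.245 ] xang 2.469 q [ 0.05  0.47 -0.53  2.    0.35  0.75  0.21] F [-6.6  1.8 16.8] w 0.0546
shift tool [ 0.0008 -0.0022 -0.0001] turn tool [ 0.0049  0.0035 -0.0004]
```

There is firm contact on the pad: the wrist force rose. Releasing.

```bash
python3 -m creep '[{"dx":0,"dy":0,"dz":-0.0003,"wx":0,"wy":0,"wz":0}]';python3 -m creep '[{"dx":0,"dy":0,"dz":0,"wx":0,"wy":0,"wz":0},{"dx":0,"dy":0,"dz":0,"wx":0,"wy":0,"wz":0},{"dx":0,"dy":0,"dz":0,"wx":0,"wy":0,"wz":0},{"dx":0,"dy":0,"dz":0,"wx":0,"wy":0,"wz":0},{"dx":0,"dy":0,"dz":0,"wx":0,"wy":0,"wz":0},{"dx":0,"dy":0,"dz":0,"wx":0,"wy":0,"wz":0}]' -1;python3 go.py .5275 .142 .35 2.469
```

```text
time_s: 20.87
eef_pos: [0.5295, 0.1435, 0.2456]
orientation: [1.035, 2.961, 0.006]
ft_force: [0.3, -0.4, -2.9]
gripper_width: 0.0545
time_s: 21.37
eef_pos: [0.5292, 0.1431, 0.2446]
orientation: [1.036, 2.962, 0.004]
ft_force: [0.2, -0.6, -0.1]
gripper_width: 0.0854
t 21.3667 pos [0.5292 0.1431 0.2446] xang 2.469 q [ 0.05  0.47 -0.53  2.    0.35  0.75  0.21] F [ 0.2 -0.6 -0.1] w 0.0854
shift tool [ 0.0003 -0.0015 -0.1054] turn tool [ 0.0038  0.0027 -0.0003]
```

```bash
python3 -m creep '[{"dx":0,"dy":0,"dz":-0.01,"wx":0,"wy":0,"wz":0},{"dx":0,"dy":0,"dz":-0.02,"wx":0,"wy":0,"wz":0},{"dx":0,"dy":0,"dz":-0.03,"wx":0,"wy":0,"wz":0},{"dx":0,"dy":0,"dz":-0.03,"wx":0,"wy":0,"wz":0},{"dx":0,"dy":0,"dz":-0.03,"wx":0,"wy":0,"wz":0},{"dx":0,"dy":0,"dz":-0.02,"wx":0,"wy":0,"wz":0},{"dx":0,"dy":0,"dz":0,"wx":0,"wy":0,"wz":0}]';python3 go.py .45 -.13 .40 2.469
```

```text
time_s: 21.95
eef_pos: [0.5273, 0.1434, 0.3931]
orientation: [-1.033, -2.966, -0.003]
ft_force: [0.3, 0.1, -0.2]
gripper_width: 0.0856
t 21.95 pos [0.5273 0.1434 0.3931] xang 2.471 q [ 0.13  0.28 -0.61  1.88  0.19  1.04  0.35] F [ 0.3  0.1 -0.2] w 0.0856
shift tool [-0.1093 -0.2622 -0.0074] turn tool [ 0.0013 -0.0013  0.002 ]
```

```bash
python3 -m creep '[{"dx":-0.013,"dy":-0.03,"dz":0,"wx":0,"wy":0,"wz":0},{"dx":-0.013,"dy":-0.03,"dz":0,"wx":0,"wy":0,"wz":0},{"dx":-0.013,"dy":-0.03,"dz":0,"wx":0,"wy":0,"wz":0},{"dx":-0.013,"dy":-0.03,"dz":0,"wx":0,"wy":0,"wz":0},{"dx":-0.013,"dy":-0.03,"dz":0,"wx":0,"wy":0,"wz":0},{"dx":-0.013,"dy":-0.03,"dz":0,"wx":0,"wy":0,"wz":0},{"dx":-0.013,"dy":-0.03,"dz":0,"wx":0,"wy":0,"wz":0},{"dx":-0.013,"dy":-0.03,"dz":0,"wx":0,"wy":0,"wz":0},{"dx":0,"dy":0,"dz":0,"wx":0,"wy":0,"wz":0},{"dx":0,"dy":0,"dz":0,"wx":0,"wy":0,"wz":0},{"dx":0,"dy":0,"dz":0,"wx":0,"wy":0,"wz":0}]'
python3 - <<'E'
from car import *
for n in('top','scene'):
    c=grab(n)
    cv2.imwrite(f'pics/end_{n}.png',cv2.resize(c['color'][:,:,::-1],(800,600),interpolation=cv2.INTER_CUBIC))
    T=tins(n); cen=T.mean(0); d=T-cen
    print(n,len(T),'ctr',cen.round(4),'ang',(np.arctan2(d[:,1],d[:,0])%(2*np.pi)).round(3),'r',np.hypot(*d.T).round(4))
    # fit of rigid 5 pattern
    k=np.round(((np.arctan2(d[:,1],d[:,0])-2.469)/(2*np.pi/5))); off=np.arctan2(d[:,1],d[:,0])-2.469-k*2*np.pi/5
    print('  offs from pointer pattern',off.round(4))
    X=cloud(c)
    m=(np.hypot(X[...,0]-.528,X[...,1]-.142)<.02)&(X[...,2]>.1); print('  tin top z',np.percentile(X[m][:,2],[5,50,95]).round(4))
E
```

```text
time_s: 22.87
eef_pos: [0.4542, -0.1184, 0.3973]
orientation: [1.027, 2.964, 0.01]
ft_force: [0.1, 0.8, 0.0]
gripper_width: 0.0857
top 5 ctr [0.6134 0.0733] ang [6.221 1.198 4.954 2.445 3.702] r [0.1101 0.1101 0.1096 0.1081 0.1103]
  offs from pointer pattern [-0.0183 -0.0148 -0.0279 -0.0241 -0.0239]
  tin top z [0.1053 0.11   0.1159]
scene 5 ctr [0.6159 0.0748] ang [3.706 4.958 2.441 6.22  1.192] r [0.1112 0.1087 0.1077 0.1094 0.1101]
  offs from pointer pattern [-0.0197 -0.0247 -0.028  -0.0186 -0.0201]
  tin top z [0.1073 0.112  0.116 ]
```

View pics/end_top.png

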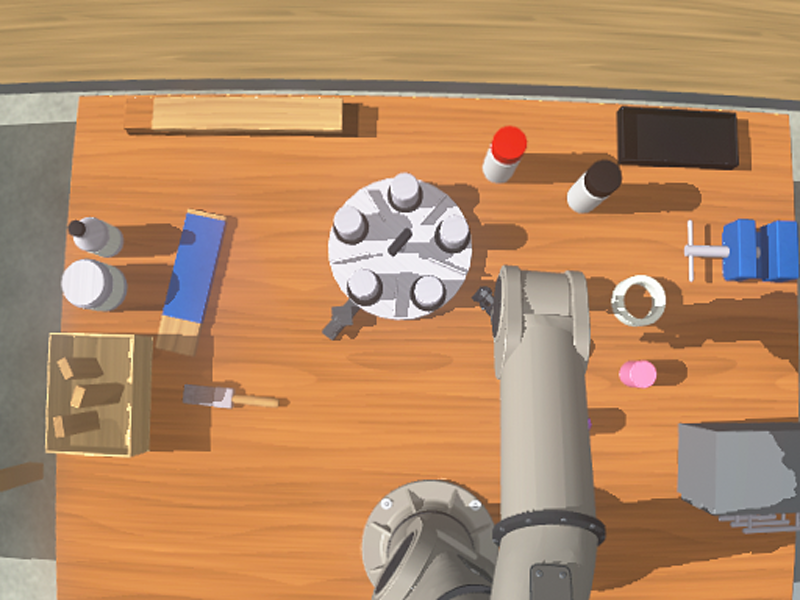

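View pics/end_scene.png

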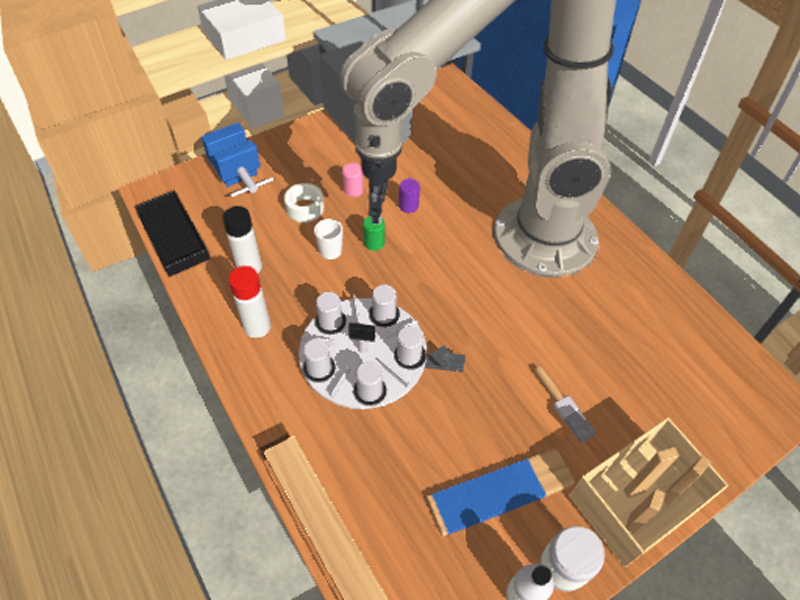

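Top view: five tins on the disc, with the loaded one at (364,286) by the arrow and the bystanders where they were. The carousel seems to have crept by about -0.02 rad while the tin was pressed down, so I'll measure that with only the four fixed tins.

```bash
python3 - <<'E'
from car import *
import car
o=car.tins
def t4(n):
    T=o(n); return T[np.hypot(T[:,0]-.528,T[:,1]-.142)>.05]
car.tins=t4
for n in('top','scene'):
    p,k,e=fit(n,2.469);T=o(n);L=T[np.hypot(T[:,0]-.528,T[:,1]-.142)<.05][0]
    b=p[:2]+.11*np.array([np.cos(p[2]),np.sin(p[2])]); print(n,p.round(4),k,round(e,4),'loose tin minus bay mm',((L-b)*1e3).round(1))
E
```

```text
top [0.613  0.0735 2.448 ] 4 0.0005 loose tin minus bay mm [ 2.1 -1.2]
scene [0.6153 0.075  2.4487] 4 0.001 loose tin minus bay mm [ 2.8 -1. ]
```

The carousel is now at 2.4485, about 1.1° short of the arrow, and the tin is about 2.5 mm off pad centre, well within the pad. Time is ample, so I'll regrip the knob and trim it back gently.

```bash
python3 go.py .6140 .0736 .38 2.449; python3 -m creep '[{"dx":0,"dy":0.03,"dz":0,"wx":0,"wy":0,"wz":0},{"dx":0,"dy":0.035,"dz":0,"wx":0,"wy":0,"wz":0},{"dx":0,"dy":0.035,"dz":0,"wx":0,"wy":0,"wz":0},{"dx":0,"dy":0.035,"dz":0,"wx":0,"wy":0,"wz":0},{"dx":0,"dy":0.035,"dz":0,"wx":0,"wy":0,"wz":0},{"dx":0,"dy":0.03,"dz":0,"wx":0,"wy":0,"wz":0},{"dx":0,"dy":0,"dz":0,"wx":0,"wy":0,"wz":0},{"dx":0,"dy":0,"dz":0,"wx":0,"wy":0,"wz":0},{"dx":0,"dy":0,"dz":0,"wx":0,"wy":0,"wz":0}]'; python3 go.py .6140 .0736 .38 2.449
```

```text
t 22.9667 pos [ 0.4546 -0.1174  0.3973] xang 2.476 q [ 0.55  0.12 -0.46  2.04  0.06  0.99  0.96] F [0.1 0.1 1. ] w 0.0854
shift tool [-0.0075  0.2485  0.0193] turn tool [0.0079 0.0025 0.0273]
time_s: 23.72
eef_pos: [0.5827, 0.058, 0.3982]
orientation: [1.009, 2.972, 0.016]
ft_force: [0.2, 0.6, 0.0]
gripper_width: 0.0855
t 23.7167 pos [0.5827 0.058  0.3982] xang 2.487 q [ 0.24  0.33 -0.55  1.79  0.19  1.06  0.54] F [0.2 0.6 0. ] w 0.0855
shift tool [-0.0153  0.0312  0.0186] turn tool [ 0.0106 -0.0007  0.0381]
```

```bash
python3 -m creep '[{"dx":-0.008,"dy":0.015,"dz":0.008,"wx":0.005,"wy":0,"wz":0.02},{"dx":-0.007,"dy":0.015,"dz":0.008,"wx":0.005,"wy":0,"wz":0.018},{"dx":0,"dy":0,"dz":0,"wx":0,"wy":0,"wz":0},{"dx":0,"dy":0,"dz":0,"wx":0,"wy":0,"wz":0}]'; python3 go.py .6140 .0736 .30 2.449
```

```text
time_s: 24.05
eef_pos: [0.6125, 0.072, 0.3824]
orientation: [-1.068, -2.954, 0.002]
ft_force: [-0.5, -0.9, 0.6]
gripper_width: 0.0858
t 24.05 pos [0.6125 0.072  0.3824] xang 2.447 q [ 0.19  0.4  -0.53  1.74  0.23  1.07  0.46] F [-0.5 -0.9  0.6] w 0.0858
shift tool [-0.0001  0.0023  0.0824] turn tool [-0.001   0.0001 -0.0015]
```

```bash
python3 -m creep '[{"dx":0,"dy":0.002,"dz":0.02,"wx":0,"wy":0,"wz":0},{"dx":0,"dy":0,"dz":0.02,"wx":0,"wy":0,"wz":0},{"dx":0,"dy":0,"dz":0.02,"wx":0,"wy":0,"wz":0},{"dx":0,"dy":0,"dz":0.015,"wx":0,"wy":0,"wz":0},{"dx":0,"dy":0,"dz":0,"wx":0,"wy":0,"wz":0},{"dx":0,"dy":0,"dz":0,"wx":0,"wy":0,"wz":0}]'; python3 go.py .6140 .0736 .263 2.449
```

```text
time_s: 24.55
eef_pos: [0.611, 0.0694, 0.3082]
orientation: [1.07, 2.95, -0.002]
ft_force: [0.0, 0.0, 0.4]
gripper_width: 0.0854
t 24.55 pos [0.611  0.0694 0.3082] xang 2.446 q [ 0.17  0.48 -0.51  1.81  0.29  0.93  0.41] F [0.  0.  0.4] w 0.0854
shift tool [0.0006 0.0051 0.0452] turn tool [-0.0002  0.0036 -0.0034]
```

```bash
python3 -m creep '[{"dx":0,"dy":0.004,"dz":0.015,"wx":0,"wy":0.003,"wz":-0.003},{"dx":0,"dy":0.003,"dz":0.015,"wx":0,"wy":0,"wz":0},{"dx":0,"dy":0.001,"dz":0.01,"wx":0,"wy":0,"wz":0},{"dx":0,"dy":0,"dz":0,"wx":0,"wy":0,"wz":0},{"dx":0,"dy":0,"dz":0,"wx":0,"wy":0,"wz":0},{"dx":0,"dy":0,"dz":0,"wx":0,"wy":0,"wz":0}]'; python3 go.py .6140 .0736 .263 2.449
```

```text
time_s: 25.05
eef_pos: [0.6168, 0.0749, 0.2684]
orientation: [1.067, 2.951, 0.001]
ft_force: [-0.4, 0.2, -0.5]
gripper_width: 0.0855
t 25.05 pos [0.6168 0.0749 0.2684] xang 2.448 q [ 0.15  0.53 -0.49  1.82  0.32  0.87  0.38] F [-0.4  0.2 -0.5] w 0.0855
shift tool [ 0.0014 -0.0029  0.0054] turn tool [ 0.0019  0.0033 -0.0013]
```

```bash
python3 -m creep '[{"dx":0.001,"dy":-0.003,"dz":0.004,"wx":0.002,"wy":0.003,"wz":-0.001},{"dx":0,"dy":0,"dz":0,"wx":0,"wy":0,"wz":0},{"dx":0,"dy":0,"dz":0,"wx":0,"wy":0,"wz":0}]'; python3 go.py .6140 .0736 .263 2.449;  python3 -m creep '[{"dx":0,"dy":0,"dz":0,"wx":0,"wy":0,"wz":0},{"dx":0,"dy":0,"dz":0,"wx":0,"wy":0,"wz":0},{"dx":0,"dy":0,"dz":0,"wx":0,"wy":0,"wz":0},{"dx":0,"dy":0,"dz":0,"wx":0,"wy":0,"wz":0},{"dx":0,"dy":0,"dz":0,"wx":0,"wy":0,"wz":0},{"dx":0,"dy":0,"dz":0,"wx":0,"wy":0,"wz":0},{"dx":0,"dy":0,"dz":0,"wx":0,"wy":0,"wz":0},{"dx":0,"dy":0,"dz":0,"wx":0,"wy":0,"wz":0},{"dx":0,"dy":0,"dz":0,"wx":0,"wy":0,"wz":0},{"dx":0,"dy":0,"dz":0,"wx":0,"wy":0,"wz":0}]' 1;python3 go.py .6140 .0736 .263 2.467
```

```text
time_s: 25.3
eef_pos: [0.6141, 0.0732, 0.2651]
orientation: [1.066, 2.954, 0.0]
ft_force: [0.1, -0.3, -0.4]
gripper_width: 0.0855
t 25.3 pos [0.6141 0.0732 0.2651] xang 2.449 q [ 0.15  0.53 -0.49  1.83  0.32  0.86  0.38] F [ 0.1 -0.3 -0.4] w 0.0855
shift tool [0.0003 0.0002 0.0021] turn tool [ 0.0006  0.0009 -0.0001]
time_s: 26.13
eef_pos: [0.6142, 0.0729, 0.2663]
orientation: [1.066, 2.953, 0.0]
ft_force: [-1.6, 0.2, 0.7]
gripper_width: 0.015
t 26.1333 pos [0.6142 0.0729 0.2663] xang 2.448 q [ 0.15  0.53 -0.49  1.83  0.32  0.86  0.38] F [-1.6  0.2  0.7] w 0.015
shift tool [0.0006 0.0004 0.0033] turn tool [ 0.0007  0.002  -0.0186]
```

```bash
python3 -m creep '[{"dx":0,"dy":0,"dz":0,"wx":0,"wy":0,"wz":-0.01},{"dx":0,"dy":0,"dz":0,"wx":0,"wy":0,"wz":-0.01},{"dx":0,"dy":0,"dz":0,"wx":0,"wy":0,"wz":0},{"dx":0,"dy":0,"dz":0,"wx":0,"wy":0,"wz":0},{"dx":0,"dy":0,"dz":0,"wx":0,"wy":0,"wz":0}]';python3 go.py .6140 .0736 .263 2.467
```

```text
time_s: 26.55
eef_pos: [0.6142, 0.0729, 0.2663]
orientation: [1.033, 2.965, -0.0]
ft_force: [-0.6, 0.2, 0.5]
gripper_width: 0.0152
t 26.55 pos [0.6142 0.0729 0.2663] xang 2.471 q [ 0.15  0.53 -0.49  1.83  0.32  0.86  0.4 ] F [-0.6  0.2  0.5] w 0.0152
shift tool [0.0006 0.0004 0.0033] turn tool [0.0007 0.002  0.0038]
```

```bash
python3 -m creep '[{"dx":0,"dy":0,"dz":0,"wx":0,"wy":0,"wz":0.003},{"dx":0,"dy":0,"dz":0,"wx":0,"wy":0,"wz":0},{"dx":0,"dy":0,"dz":0,"wx":0,"wy":0,"wz":0}]'; python3 -m creep '[{"dx":0,"dy":0,"dz":0,"wx":0,"wy":0,"wz":0},{"dx":0,"dy":0,"dz":0,"wx":0,"wy":0,"wz":0},{"dx":0,"dy":0,"dz":0,"wx":0,"wy":0,"wz":0},{"dx":0,"dy":0,"dz":0,"wx":0,"wy":0,"wz":0},{"dx":0,"dy":0,"dz":0,"wx":0,"wy":0,"wz":0},{"dx":0,"dy":0,"dz":0,"wx":0,"wy":0,"wz":0},{"dx":0,"dy":0,"dz":0,"wx":0,"wy":0,"wz":0},{"dx":0,"dy":0,"dz":0,"wx":0,"wy":0,"wz":0},{"dx":0,"dy":0,"dz":-0.015,"wx":0,"wy":0,"wz":0},{"dx":0,"dy":0,"dz":-0.02,"wx":0,"wy":0,"wz":0},{"dx":0,"dy":0,"dz":-0.03,"wx":0,"wy":0,"wz":0},{"dx":0,"dy":0,"dz":-0.03,"wx":0,"wy":0,"wz":0},{"dx":0,"dy":0,"dz":-0.03,"wx":0,"wy":0,"wz":0},{"dx":0,"dy":0,"dz":0,"wx":0,"wy":0,"wz":0}]' -1
python3 -m creep '[{"dx":0,"dy":-0.03,"dz":0,"wx":0,"wy":0,"wz":0},{"dx":0,"dy":-0.035,"dz":0,"wx":0,"wy":0,"wz":0},{"dx":0,"dy":-0.035,"dz":0,"wx":0,"wy":0,"wz":0},{"dx":0,"dy":-0.035,"dz":0,"wx":0,"wy":0,"wz":0},{"dx":0,"dy":-0.035,"dz":0,"wx":0,"wy":0,"wz":0},{"dx":0,"dy":-0.03,"dz":0,"wx":0,"wy":0,"wz":0},{"dx":0,"dy":0,"dz":0,"wx":0,"wy":0,"wz":0},{"dx":0,"dy":0,"dz":0,"wx":0,"wy":0,"wz":0},{"dx":0,"dy":0,"dz":0,"wx":0,"wy":0,"wz":0}]'
python3 - <<'E'
from car import *
import car
o=car.tins
def t4(n):
    T=o(n); return T[np.hypot(T[:,0]-.528,T[:,1]-.142)>.05]
car.tins=t4
for n in('top','scene'):
    c=grab(n); cv2.imwrite(f'pics/fin_{n}.png',cv2.resize(c['color'][:,:,::-1],(800,600),interpolation=cv2.INTER_CUBIC))
    p,k,e=fit(n,2.469);T=o(n);L=T[np.hypot(T[:,0]-.528,T[:,1]-.142)<.05][0]
    b=p[:2]+.11*np.array([np.cos(p[2]),np.sin(p[2])]); print(n,p.round(4),k,round(e,4),'loose tin minus bay mm',((L-b)*1e3).round(1))
E
```

```text
time_s: 26.8
eef_pos: [0.6142, 0.0729, 0.2663]
orientation: [1.038, 2.963, -0.0]
ft_force: [-1.2, -2.0, 0.6]
gripper_width: 0.0151
time_s: 27.97
eef_pos: [0.6134, 0.0732, 0.3943]
orientation: [-1.036, -2.962, 0.002]
ft_force: [1.5, -0.3, -0.2]
gripper_width: 0.0852
time_s: 28.72
eef_pos: [0.4827, -0.0883, 0.3957]
orientation: [1.036, 2.963, 0.002]
ft_force: [-0.7, 0.1, 0.5]
gripper_width: 0.0853
top [0.613  0.0732 2.4672] 4 0.0005 loose tin minus bay mm [ 2.4 -0.6]
scene [0.6157 0.0751 2.4658] 4 0.0009 loose tin minus bay mm [ 2.  -1.2]
```

View pics/fin_scene.png

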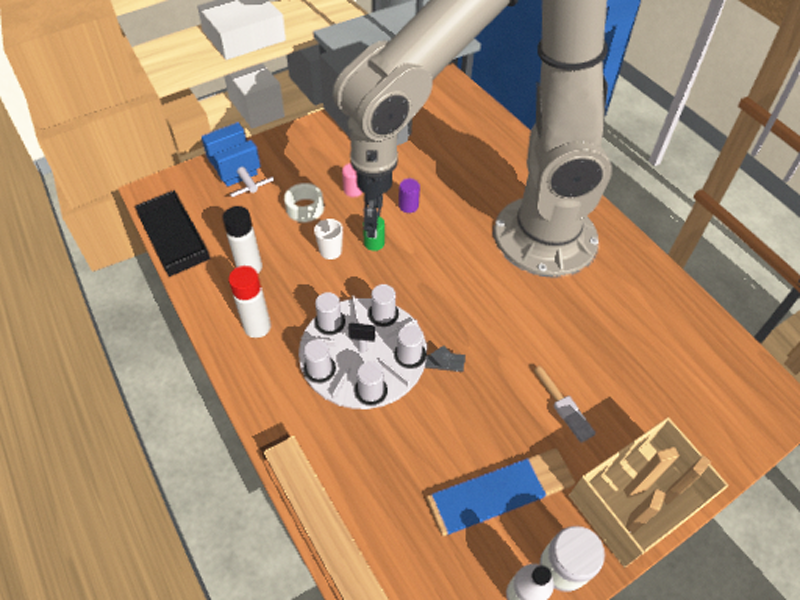

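View pics/fin_top.png

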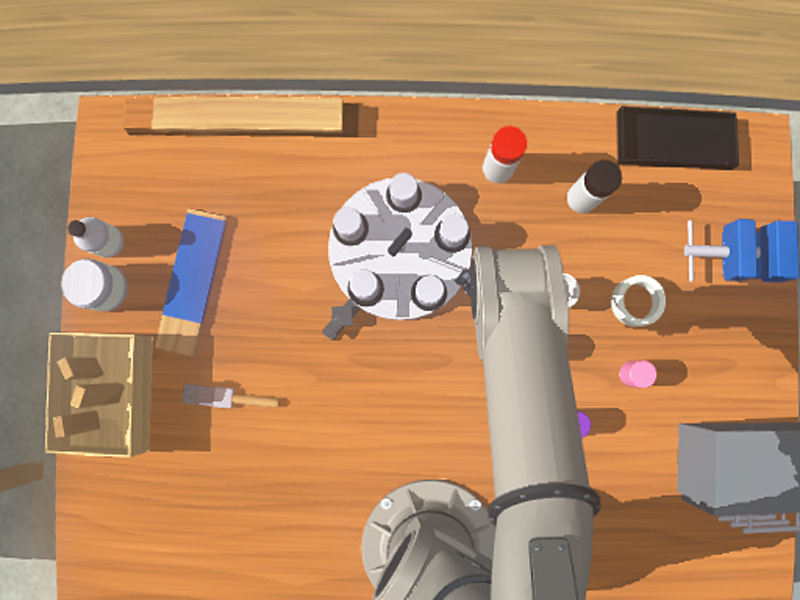

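The loaded tin stands upright on its pad, at scene (410,343) and top (364,286), facing the arrow. The carousel reads 2.467 and 2.466 against the arrow at about 2.467. Nothing else has moved and the gripper is clear, so I'm handing in.

```bash
python3 -c "
from workcell import bot
print(bot.hand_in())"
```

```text
the job is handed in; nothing more can be done
None
```

The carousel is lined up with the pointer and the steel tin stands upright on the pad of the empty place. I handed the job in at about 29 s; no verdict was reported.

- **Turn:** I turned the carousel about 1.67 rad clockwise, the shorter way, by its knob. I then set the tin on the pad and let go.
- **Final alignment:** fitting the four fixed tins gives 2.467 rad (top camera) and 2.466 rad (scene camera), against the pointer at about 2.467 rad. The pointer is known to about ±0.005 rad. Mid-job, the pad and bar readings differed from the tin fit by up to about 1°, which is under a pixel.
- **Tin position:** it is about 2.5 mm off the pad centre and well within the pad.
- **Rest of the bench:** in the last pictures the other things on the bench looked unmoved where visible (the arm hid a few of them from the top camera), and the gripper was clear of everything.

**What went less well:**
- **Wrist force:** it reached 34 N for a moment as the tin seated.
- **Carousel crept:** it moved about 1.1° while the tin was being seated. After letting go of the tin I gripped the knob again and trimmed it back, so a small correction came after the placing.

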